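Draw a dropped clamping washer out from behind the plate reader's guard

TASK

A stainless clamping washer has dropped into the sunken shuttle well behind the plate reader's fixed clear guard. Take the hooked rod from its rest, reach it in under the guard, drop the hook into the washer's hole and draw the washer out, up the bevel and along the open front deck until it comes up snugly against the adjustable stop bar; keep the hook down with light pressure only, pull gently, touch the washer with nothing but the rod and do not bump the reader. Then lay the rod back on its rest, hook hanging down, leave the washer lying flat on the front deck by the stop bar and disturb nothing else.

Things in the scene. Friction and masses are not known exactly. Their poses are not given: they have to be found in the camera images.
- rod_grip (a point): Hooked rod, at the start lying on its rest. The point is on its axis, where its black handle is gripped; x along the rod to the hook, z up. Handle 20 mm wide, 22 high, from 75 mm behind this point to 45 ahead; then a steel shank of 6 mm diameter to 205 mm ahead, bent straight down there and cut off square 45 mm below the axis. About 130 g, centre of mass about 34 mm ahead of this point.
- washer_mid (a point): Dropped stainless clamping washer, flat on the well floor behind the guard, about 45 g: outer diameter 36 mm, hole 9 mm, 6 mm thick. The point is the middle of its hole at half its thickness.
- mouth (a point): Middle of the guard's mouth, level with the front deck (100 mm above the bench). x along the mouth, y straight out, z up. The front deck runs from y = 14 to y = 134 mm, 400 mm wide, and carries the stop bar (see reader). From y = 14 to y = 0 a bevel slopes down 6 mm to the well floor, which runs on level behind the guard to y = -270 mm, 260 mm wide.
- sash (a point): Middle of the lower edge of the guard's front sash, above mouth: 67 mm above the front deck, 73 mm above the well floor. The opening below it is 326 mm wide between two posts. The guard, fixed and of clear plastic, has a roof 97 to 102 mm above the front deck and side panels, and covers all from the mouth to 272 mm behind it.
- rest_seat (a point): The rod's rest, fixed on the bench: rod_grip lies here, 80 mm above the bench, when the rod is home; same axes. Two uprights 8 mm thick with open flared notches: 58 mm behind this point for the handle (28 mm wide at its floor) and 90 mm ahead for the shank (16 mm wide). Their ears end 11 mm above the axis at the handle, 19 mm above it at the shank. Between them is free.
- rest_front (a point): On the axis of the rod at home, over the rest's front upright, 90 mm ahead of rest_seat.
- microplate: Bystander: white microplate 128 x 86 x 14.5 mm on the shuttle carrier deeper in the well, about 205 mm behind the mouth; origin under its centre. Leave it alone.
- blank: Bystander: solid steel disc, diameter 30 mm, 6 mm thick, without a hole, in the well to one side of the washer; origin under its centre. Leave it alone.
- bracket: Bystander: aluminium angle bracket, 40 x 40 x 14 mm, on the front deck near its low-x end; origin under its corner. Leave it alone.
- bottle: Bystander: amber bottle, 64 mm diameter, 130 mm high, on the bench; origin under its centre.
- beaker: Bystander: glass beaker, 70 mm diameter, 85 mm high, on the bench; origin under its centre.
- driver: Bystander: screwdriver 170 mm long lying on the bench.
- rod: The hooked rod as a body; its frame is that of rod_grip.
- washer: The washer itself, its origin at the centre of its underside.
- reader: Grey plate reader with guard, fixed; 298 mm high behind the guard. Origin on the bench below mouth, same axes. An aluminium stop bar 9 mm high, 10 thick lies across the front deck, clamped tight; its inner face may be anywhere from y = 80 to 112 mm: find it by feel. A pull of 5 to 8 N seats the washer against it. The rod must never press on reader, stop or washer over 15 N.
Mind the look-alikes: they are no part of the job. What is shaped like the part that bears rest_seat but pink is not meant.

How it is judged:
On the way, in this order (a step that is already met when the one before it is completed fails the run):
1. the rod is lifted off its rest (z of rod_grip in the frame of rest_seat above 0.03 m), for 0.1 s.
2. behind the guard, the hook's tip is down in the washer's hole (x of washer_mid in the frame of rod between 0.2005 and 0.2095 m and y of washer_mid in the frame of rod between -0.0045 and 0.0045 m and z of washer_mid in the frame of rod above -0.045 m and y of washer_mid in the frame of mouth below 0 m), for 0.2 s.
3. with the hook still in its hole, the washer is drawn snugly against the stop bar on the front deck (the washer bears on it with more than 2.5 N) (x of washer_mid in the frame of rod between 0.2005 and 0.2095 m and y of washer_mid in the frame of rod between -0.0045 and 0.0045 m and z of washer_mid in the frame of rod above -0.045 m and y of washer_mid in the frame of mouth above 0.045 m and contact force between washer and reader above 2.5 N), for 0.1 s.
At the end, for the whole second after the job is handed in: The washer lies flat and still on the front deck, its middle 55 to 98 mm out from the guard's mouth; the rod lies still in both notches of its rest, within 30 mm of its seat and 0.2 rad of its direction, hook end as before and hanging down within 0.5 rad, released (y of washer_mid in the frame of mouth between 0.055 and 0.098 m and angle between washer's own z axis and vertical below 0.1 rad and z of washer_mid in the frame of mouth between 0 and 0.006 m and distance between rod_grip and rest_seat below 0.03 m and z of rod_grip in the frame of rest_seat below 0.006 m and angle between the x axis of rod and the x axis of rest_seat, either way round below 0.2 rad and angle between rod's own z axis and vertical below 0.5 rad and x of rest_front in the frame of rod above 0.05 m and linear speed of each of rod, washer below 0.02 m/s); the robot touches nothing.
It fails at once if the rod presses on the reader, its guard or the washer with more than 15 N (contact force between rod and reader above 15 N or contact force between rod and washer above 15 N).
It fails at once if the fingers or arm touch the washer (contact force between any of the fingers, the arm and washer above 0.5 N).
It fails at once if the fingers or arm bump the reader (contact force between any of the fingers, the arm and reader above 5 N).
It fails at once if a bystander is shifted more than 15 mm (distance of any of microplate, blank, bottle, beaker, driver, bracket from where it was at the start of the episode above 0.015 m).
It also fails if it takes over 72 s, if anything falls off the work surface, if the arm or the gripper's body presses on something with over 40 N, if the wrist force passes 120 N, or if a joint passes its speed limit or range.

ROBOT

A 6-joint arm with a two-finger parallel gripper is mounted at the origin on the work surface. World frame = base frame: x ahead of the robot, y to its left, z up, the work surface at z = 0. Lengths are in m, angles in rad, forces in N, time in s.
With the tool pointing down it reaches from about 0.325 to 0.9 m from the base axis. Payload 6.1 kg.
Tool frame: the origin (TCP) lies midway between the tips of the shut fingers; the grasp point (between the pads) lies 19 mm behind it (grip_point_offset is the distance from the TCP to the grasp point, in m); z points along the fingers, y is the direction in which the jaws open and shut (so a half turn about z gives the same grasp; the last joint's range is limited). The gripper opens to 87 mm and grips with 3 to 60 N. Pads are 19 mm wide; open, the fingers measure 117 mm over their backs; the gripper's body (75 mm by 190 mm) begins 51 mm behind the grasp point.
Start: joints at [-1.349, 0.22, 1.526, -0, 1.395, -0.126], TCP at [0.213, -0.588, 0.201] pointing down, gripper open.
Joint ranges: [-2.98, 2.98], [-0.91, 2.08], [0.09, 2.57], [-1.24, 4.39], [0.2, 2.65], [-2.68, 2.68]. Speed limits (rad/s): [2.57, 2.57, 3.01, 3.14, 3.14, 3.14].

INTERFACE

Orientations are given as a unit quaternion [w, x, y, z].
In Python, from workcell import * gives the robot as it stands.
- The arm moves only by the shell command python3 -m inch 'ROWS' [FORCE]. ROWS is JSON, one flat list of numbers, 7 for each row, row after row: the turn, a rotation vector about the tool's x, y, z in degrees, then the shift along the tool's x, y, z in mm, then the opening in per cent of the stroke, from 0 (shut) to 100 (fully open). In form: [rx, ry, rz, x, y, z, jaw, rx, ry, rz, x, y, z, jaw, ...]. A call has 1 to 10 rows; each row is the pose to reach, as a shift and turn from the pose commanded when the call began, along the tool's axes at that moment; what a row does not reach only later rows make up. A row lasts 1/10 s, in which the tool goes at most 50 mm and 8.59 degrees, less where a joint would pass 70% of its speed; a pose out of reach is approached as far as the arm can. A call with a gripper value outside its range is refused whole. The fingers move at their own pace and stop on an object; FORCE is the grip in N (left out, the last holds). Time passes only in rows, so rows that repeat a pose let the fingers close. It gives the time, the measured TCP pose, the force and the opening at its end, in the units of the state.
- read_state(): the state, without advancing time (a new reading comes with each control period).
- snapshot(name): name is "side" or "top" or "wrist"; returns the picture (480x640x3 uint8, blue, green, red); there is no depth.
- camera_info(name): a dict with "intrinsics" (3x3 intrinsics, pixels), "R" (3x3) and "t" (3): a world point X has camera coordinates R X + t; the wrist camera has in their place "T_tool_cam" (4x4, takes a point from camera to tool coordinates, whose origin is the TCP and whose axes are the flange's). Camera axes: x right, y down, z forward; pixel columns grow to the right and rows downward; lengths in m; the calibration is good to about 2 mm. A picture is of the moment at which its call begins: read the wrist's pose just before it. camera_info takes no time and is no camera call.
- close_job(): hands the job in, once; it reports no verdict.
The state is a dict: "time": time; "joint_positions": joint angles; "qvel": joint speeds; "effort": joint torques, N m; "ee_pos": TCP position; "eef_rot": TCP orientation; "ft_force": force on the tool from outside, world axes, zero at the start; "moment": the same for the moment, N m; "width": finger opening in m.
Only numpy, scipy, OpenCV 4.12 (cv2) and the standard library are available. Lean on these libraries where they do the work, as an engineer would, in place of code of your own. Each camera call takes 0.05 s, during which the arm holds its last target.

## Working session

There is one attempt and no reset: what is moved stays moved. The work goes in short steps, Python scripts to look and compute and a shell command to move; the robot and the scene stay as the last step left them, time stands still between calls to the robot, and variables do not carry over. Pictures are saved under pics/ and viewed, and the job is handed in when it is done.

```bash
ls; mkdir -p pics; python3 - <<'E'
from workcell import *
import cv2
print(read_state())
for n in ("side","top","wrist"):
    im=snapshot(n); cv2.imwrite(f"pics/{n}0.png",im)
    print(n,camera_info(n))
E
```

```text
pics
{'time': 0.0, 'joint_positions': array([-1.34908054e+00,  2.21211914e-01,  1.52761639e+00,  1.89644217e-05,
        1.39471995e+00, -1.26114525e-01]), 'qvel': array([-1.55269432e-04, -2.39665201e-04,  4.29749226e-05, -1.61636853e-03,
        1.22260959e-03,  1.13456290e-03]), 'effort': array([-1.69168405e-03, -4.94617903e+01, -3.87375140e+01,  6.97969529e-02,
        5.71551849e-02, -1.30173944e-04]), 'ee_pos': array([ 0.21288263, -0.586915  ,  0.20024332]), 'eef_rot': array([-9.77126908e-04,  9.84914657e-01,  1.73038035e-01, -3.73982432e-05]), 'ft_force': array([ 0.15817962,  0.1376753 , -0.6701853 ]), 'moment': array([0.05254591, 0.00180393, 0.00559859]), 'width': 0.08695300305699674}
side {'intrinsics': array([[440.90436718,   0.        , 320.26890211],
       [  0.        , 440.90436718, 241.62115384],
       [  0.        ,   0.        ,   1.        ]]), 'R': array([[-9.87638289e-01, -1.56747142e-01,  9.71353140e-04],
       [-1.05423781e-01,  6.59646698e-01, -7.44145187e-01],
       [ 1.16001881e-01, -7.35048683e-01, -6.68017213e-01]]), 't': array([0.49880859, 0.02892395, 1
[... 219 characters left out ...]
76319, -0.01825245],
       [-0.99070121, -0.00926436, -0.13573979],
       [ 0.13553855,  0.01969124, -0.99057638]]), 't': array([0.21827387, 0.51198267, 1.08277596])}
wrist {'intrinsics': array([[353.33585158,   0.        , 322.85662004],
       [  0.        , 353.33585158, 241.49676782],
       [  0.        ,   0.        ,   1.        ]]), 'T_tool_cam': array([[-1.18071914e-03, -9.58999433e-01, -2.83405528e-01,
         7.81789586e-02],
       [ 9.99998712e-01, -8.24247932e-04, -1.37705260e-03,
        -9.11295384e-04],
       [ 1.08699625e-03, -2.83406789e-01,  9.58999171e-01,
        -1.83284997e-01],
       [ 0.00000000e+00,  0.00000000e+00,  0.00000000e+00,
         1.00000000e+00]])}
```

View pics/top0.png

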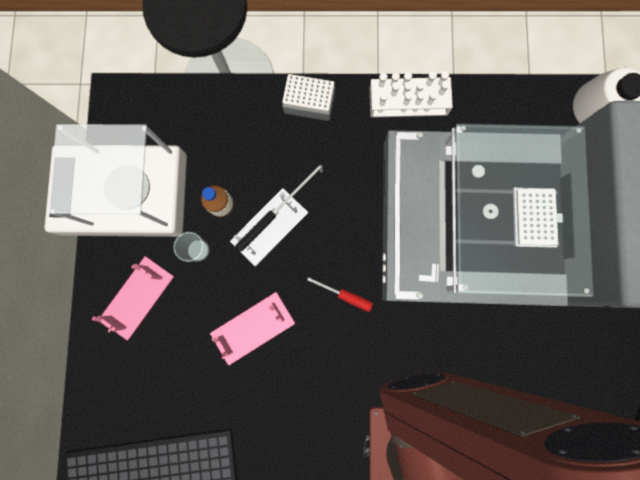

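View pics/side0.png

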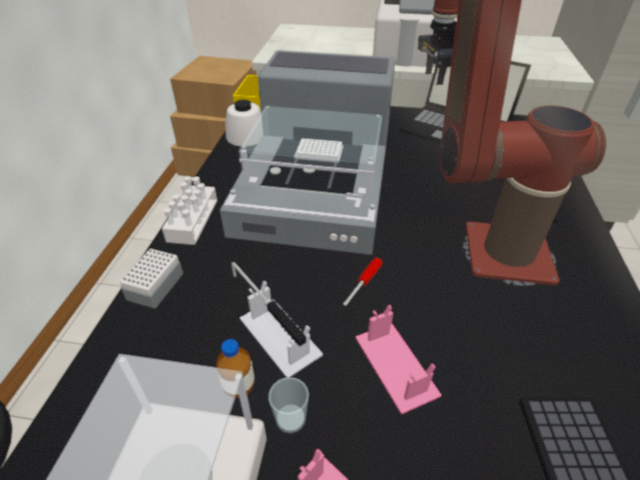

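View pics/wrist0.png

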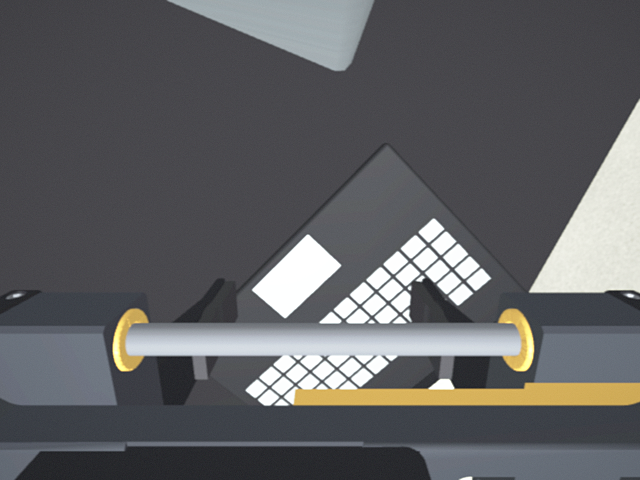

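```bash
cat > h.py <<'E'
from workcell import *
import numpy as np, cv2
def ray(n,u,v):
    c=camera_info(n);K,R,t=c["intrinsics"],c["R"],c["t"]
    d=R.T@np.linalg.inv(K)@np.array([u,v,1.]); return -R.T@t,d
def onz(n,u,v,z):
    o,d=ray(n,u,v); return o+d*(z-o[2])/d[2]
def tri(*obs):
    A=np.zeros((3,3));b=np.zeros(3);rs=[ray(*q) for q in obs]
    for o,d in rs:
        d=d/np.linalg.norm(d);P=np.eye(3)-np.outer(d,d);A+=P;b+=P@o
    X=np.linalg.solve(A,b)
    return X,[round(1000*np.linalg.norm(np.cross(X-o,d/np.linalg.norm(d))),1) for o,d in rs]
def proj(n,X):
    c=camera_info(n);p=c["intrinsics"]@(c["R"]@np.asarray(X,float)+c["t"]);return p[:2]/p[2]
def crop(src,dst,x0,y0,w,h,s):
    im=cv2.imread(src)[y0:y0+h,x0:x0+w]; cv2.imwrite(dst,cv2.resize(im,None,fx=s,fy=s,interpolation=cv2.INTER_CUBIC))
E
python3 - <<'E'
from h import *
for n in("top","side"):
    o,_=ray(n,320,240);print(n,o)
crop("pics/top0.png","pics/t_rod.png",220,155,115,120,5)
crop("pics/top0.png","pics/t_rd.png",375,115,230,195,3)
crop("pics/side0.png","pics/s_rod.png",215,250,120,130,4)
crop("pics/side0.png","pics/s_rd.png",215,100,190,150,4)
E
```

```text
top [0.35787744 0.20164417 1.14605274]
side [0.36033394 0.91680507 0.8005207 ]
```

View pics/t_rod.png

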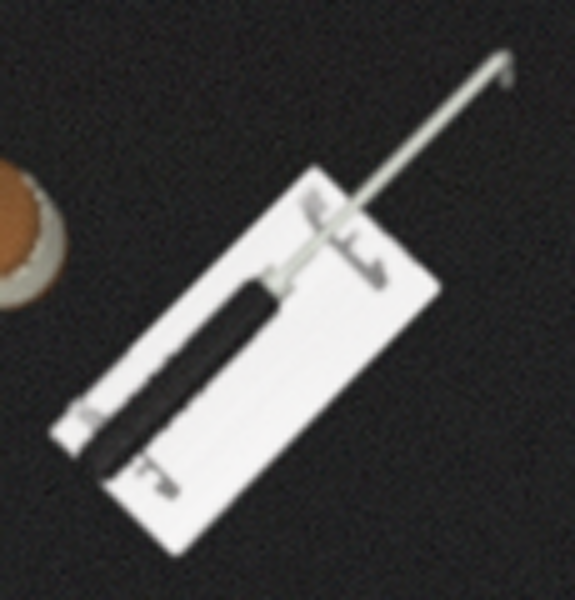

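View pics/t_rd.png

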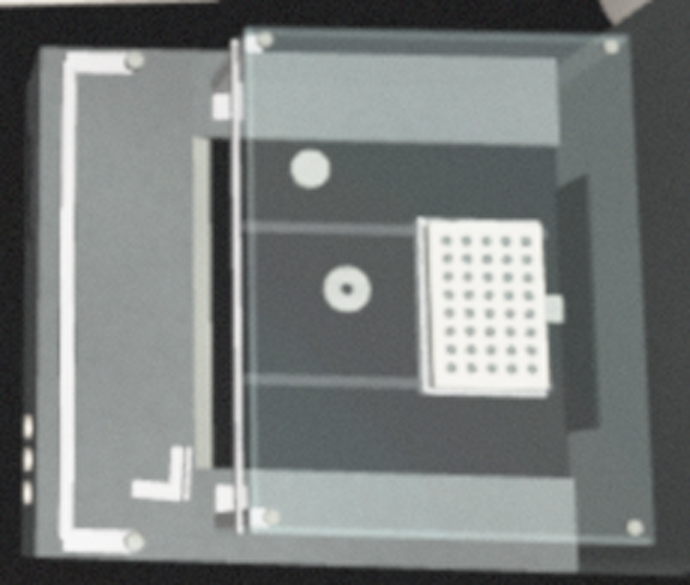

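View pics/s_rod.png

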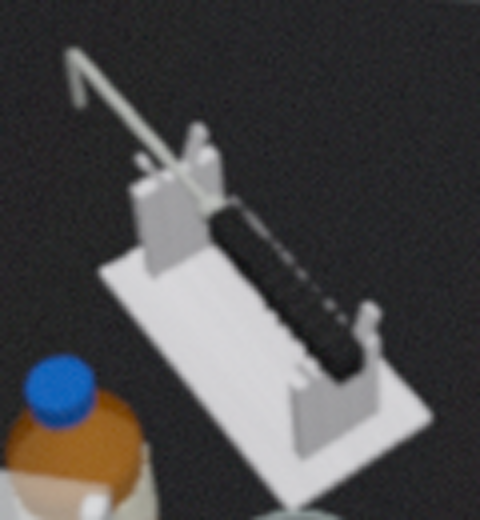

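View pics/s_rd.png

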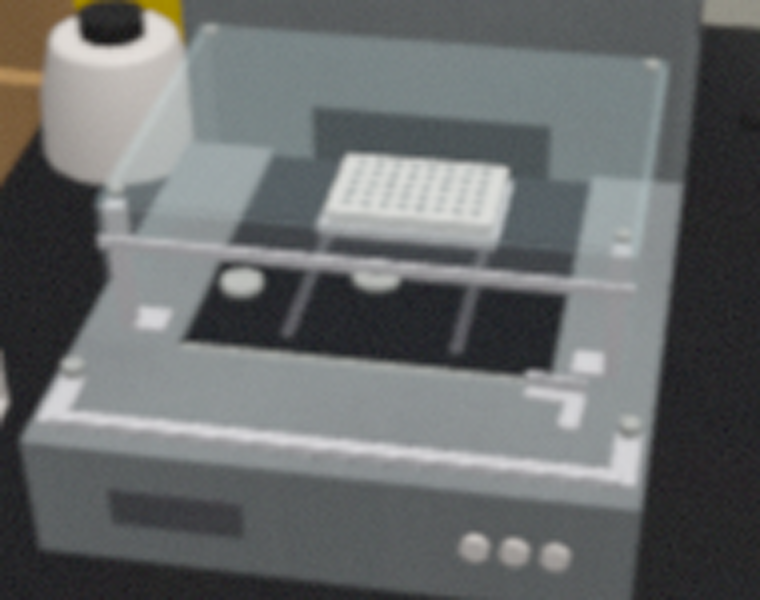

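```bash
cat > m1.py <<'E'
from h import *
im=cv2.imread("pics/top0.png");g=cv2.cvtColor(im,cv2.COLOR_BGR2GRAY)
# washer & blank
sub=g[160:235,460:512]
m=(sub>150).astype(np.uint8)
n,l,s,c=cv2.connectedComponentsWithStats(m)
for i in range(1,n):
    if s[i,4]>40:
        cs,_=cv2.findContours((l==i).astype(np.uint8),cv2.RETR_EXTERNAL,cv2.CHAIN_APPROX_NONE)
        e=cv2.fitEllipse(cs[0]); mm=cv2.moments(cs[0])
        u=np.array([mm['m10']/mm['m00']+460,mm['m01']/mm['m00']+160])
        print("disc",u,s[i],e[1],onz("top",*u,0.100))
for nm,u,v,z in [("hookbend",321.0,166.2,.083),("handlefront",273.6,212.6,.091),("handleback",239.6,249.2,.091),
  ("plate corners",374.2/1,0,0)][:3]:
    print(nm,onz("top",u,v,z))
f=lambda x,y:(375+x/3,115+y/3)
for nm,x,y,z in [("bar in top end",77,65,.109),("bar in bot",73,530,.109),("deck corner FL",40,48,.1),("deck FLbot",35,557,.1),("bevel-front top",193,137,.1),("bevelfront bot",196,467,.1),("mouth top",212,140,.094),("mouth bot",213,468,.094),("well back top",557,145,.094),("sash t",236,40,.167),("sash b",240,530,.167)]:
    print(nm,onz("top",*f(x,y),z).round(4))
E
python3 m1.py
```

```text
disc [500.01626016 160.4796748 ] [ 0  0 52  2 73] (0.0, 0.9999999403953552) [ 0.68400652 -0.19841834  0.1       ]
disc [477.93276109 170.69241774] [ 12   5  13  13 135] (12.152443885803223, 12.384154319763184) [ 0.65896774 -0.1460265   0.1       ]
disc [490.27077224 210.92179863] [ 23  44  16  15 185] (14.347541809082031, 15.256721496582031) [ 0.56330737 -0.17105578  0.1       ]
hookbend [0.67247895 0.22218502 0.083     ]
handlefront [0.55684366 0.33227652 0.091     ]
handleback [0.46949538 0.40944606 0.091     ]
bar in top end [0.7377 0.0349 0.109 ]
bar in bot [0.3752 0.0423 0.109 ]
deck corner FL [0.7549 0.0625 0.1   ]
deck FLbot [0.3548 0.0697 0.1   ]
bevel-front top [ 0.6827 -0.0566  0.1   ]
bevelfront bot [ 0.4239 -0.0528  0.1   ]
mouth top [ 0.6822 -0.0729  0.094 ]
mouth bot [ 0.4237 -0.0671  0.094 ]
well back top [ 0.6798 -0.3422  0.094 ]
sash t [ 0.7363 -0.0735  0.167 ]
sash b [ 0.3756 -0.0663  0.167 ]
```

```bash
cat >> h.py <<'E'
from scipy.spatial.transform import Rotation as Ro
def Rt(s=None):
    s=s or read_state(); w,x,y,z=s["eef_rot"]; return Ro.from_quat([x,y,z,w])
def down(yaw):  # tool down, tool x at yaw deg
    a=np.radians(yaw);return Ro.from_matrix(np.array([[np.cos(a),np.sin(a),0],[np.sin(a),-np.cos(a),0],[0,0,-1]]))
def goto(pos,yaw,s=None):
    s=s or read_state();R0=Rt(s)
    d=R0.inv().apply(np.asarray(pos)-s["ee_pos"])*1000
    r=(R0.inv()*down(yaw)).as_rotvec(degrees=True)
    print("turn",r.round(2),"shift",d.round(1)); return r,d
def wcast(s,u,v,z):
    c=camera_info("wrist");T=c["T_tool_cam"];K=c["intrinsics"];R=Rt(s).as_matrix()
    o=s["ee_pos"]+R@T[:3,3];d=R@T[:3,:3]@np.linalg.inv(K)@np.array([u,v,1.])
    return o+d*(z-o[2])/d[2]
def wproj(s,X):
    c=camera_info("wrist");T=c["T_tool_cam"];K=c["intrinsics"];R=Rt(s).as_matrix()
    p=np.linalg.inv(T)@np.r_[R.T@(np.asarray(X)-s["ee_pos"]),1];p=K@p[:3];return p[:2]/p[2]
E
python3 - <<'E'
from h import *
goto([.36,-.1,.33],80)
goto([.523,.361,.26],137.3)
E
```

```text
turn [-7.000e-02 -5.000e-02 -6.007e+01] shift [ 304.3 -408.  -128.9]
turn [-4.0000e-02 -9.0000e-02 -1.1737e+02] shift [ 614.7 -785.7  -58.2]
```

```bash
python3 -m inch '[0,0,0,0,0,-50,100, 0,0,-8,30,-40,-90,100, 0,0,-60,304,-408,-129,100, 0,0,-60,304,-408,-129,100, 0,0,-60,304,-408,-129,100, 0,0,-60,304,-408,-129,100, 0,0,-60,304,-408,-129,100, 0,0,-60,304,-408,-129,100, 0,0,-60,304,-408,-129,100, 0,0,-60,304,-408,-129,100]'; python3 -c "
from h import *
goto([.523,.361,.26],137.3)"
```

```text
time: 1.15
ee_pos: [0.339, -0.1672, 0.3232]
eef_rot: [0.0, 0.767, 0.642, 0.0]
ft_force: [0.9, 0.4, 0.2]
width: 0.087
turn [ 3.00e-02  2.00e-02 -5.74e+01] shift [552.3  88.5  63.1]
```

```bash
python3 -m inch '[0,0,-57.4,552,88,63,100, 0,0,-57.4,552,88,63,100, 0,0,-57.4,552,88,63,100, 0,0,-57.4,552,88,63,100, 0,0,-57.4,552,88,63,100, 0,0,-57.4,552,88,63,100, 0,0,-57.4,552,88,63,100, 0,0,-57.4,552,88,63,100, 0,0,-57.4,552,88,63,100, 0,0,-57.4,552,88,63,100]'; python3 -c "
from h import *
goto([.523,.361,.26],137.3)"
```

```text
time: 2.15
ee_pos: [0.502, 0.3024, 0.2665]
eef_rot: [-0.0, 0.364, 0.932, -0.0]
ft_force: [0.5, -1.1, 1.0]
width: 0.0868
turn [-0.02  0.01  0.06] shift [24.2 57.3  6.4]
```

```bash
python3 -m inch '[0,0,0,24,57,6,100, 0,0,0,24,57,6,100, 0,0,0,24,57,6,100, 0,0,0,24,57,6,100]'; python3 - <<'E'
from h import *
s=read_state();print(s["ee_pos"],s["qvel"].round(3))
im=snapshot("wrist");cv2.imwrite("pics/w1.png",im)
for X in ([.523,.361,.08],[.6737,.2220,.08]): print(wproj(s,X))
E
```

```text
time: 2.55
ee_pos: [0.5226, 0.3576, 0.2608]
eef_rot: [-0.0, 0.364, 0.931, -0.001]
ft_force: [-0.7, -0.1, -0.4]
width: 0.0871
[0.52259379 0.3575934  0.26079132] [-0.018 -0.029  0.009  0.002  0.     0.001]
[325.00492021 213.49631064]
[324.8675061  379.45588511]
```

View pics/w1.png

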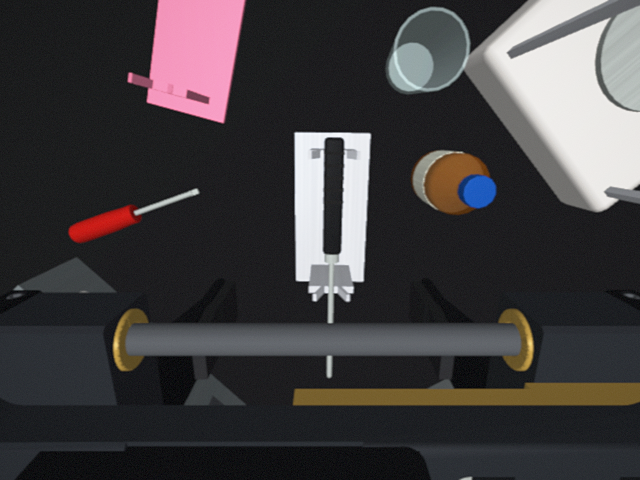

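```bash
python3 - <<'E'
from h import *
s=read_state()
im=cv2.imread("pics/w1.png");g=cv2.cvtColor(im,cv2.COLOR_BGR2GRAY)
pts=[]
for v in range(165,252,4):
    r=g[v,300:365]; k=np.where(r<90)[0]+300; pts.append((k.mean(),v))
pts=np.array(pts)
c=np.polyfit(pts[:,1],pts[:,0],1);print("handle u=",c, pts[::6])
# top edge rows
col=g[125:150,334];print(col); col=g[245:270,332];print(col)
f=lambda v:np.polyval(c,v)
B=wcast(s,f(138),138,.091);F=wcast(s,f(256),256,.091);H=wcast(s,329.5,376.5,.08)
print(B,F,H, np.linalg.norm(F-B))
d=(F-B);print("yaw",np.degrees(np.arctan2(d[1],d[0])));d/=np.linalg.norm(d)
h=(H-B);print("yaw2",np.degrees(np.arctan2(h[1],h[0])))
print("grip",B+.075*d,F-.045*d)
E
```

```text
handle u= [-2.05392434e-02  3.36774351e+02] [[334.  165. ]
 [333.  189. ]
 [332.5 213. ]
 [332.  237. ]]
[ 30  31  28  29  27  24  23 133 246 245 244 241 139  40  24  37  39  46
  44  39  42  41  42  41  41]
[ 35  32  35  36  29  31  31  26  27  98 190 200 197 196 194 195 196 197
 190 188 186 186 185 184 187]
[0.4732287  0.41848908 0.091     ] [0.55995837 0.33617397 0.091     ] [0.67499418 0.22820965 0.08      ] 0.11957345760669304
yaw -43.5040763055043
yaw2 -43.321841267728765
grip [0.52762811 0.36685862 0.091     ] [0.52731873 0.36715225 0.091     ]
```

```bash
python3 - <<'E'
from h import *
s=read_state()
X=wcast(s,477,190,.13)
print(X, Rt(s).inv().apply(X-np.array([.5275,.367,.061])))
X=onz("top",209,194,.13);print(X, Rt(s).inv().apply(X-np.array([.5275,.367,.061])))
goto([.5275,.367,.140],136.6); goto([.5275,.367,.061],136.6)
E
```

```text
[0.59173079 0.48121092 0.13      ] [ 0.03025688  0.1274608  -0.06905792]
[0.59143916 0.47645693 0.13      ] [ 0.02724614  0.12377014 -0.0690553 ]
turn [-0.02  0.03  0.68] shift [  3.2  10.5 121.4]
turn [-0.02  0.03  0.68] shift [  3.3  10.5 200.4]
```

```bash
python3 -m inch '[0,0,0.7,3,10.5,40,100, 0,0,0.7,3,10.5,85,100, 0,0,0.7,3,10.5,121,100, 0,0,0.7,3,10.5,121,100, 0,0,0.7,3,10.5,121,100, 0,0,0.7,3,10.5,121,100]'; python3 - <<'E'
from h import *
s=read_state()
im=snapshot("wrist");cv2.imwrite("pics/w2.png",im)
goto([.5275,.367,.061],136.6,s)
for X in ([.5275,.367,.091],[.4731,.418,.091]): print(wproj(s,X))
E
```

```text
time: 3.2
ee_pos: [0.5298, 0.3685, 0.1439]
eef_rot: [0.002, 0.37, 0.929, 0.002]
ft_force: [0.3, 0.3, 0.5]
width: 0.0872
turn [ 0.29  0.1  -0.03] shift [ 0.8 -3.1 82.9]
[317.66702557 252.72182447]
[316.49620351 142.59739667]
```

View pics/w2.png

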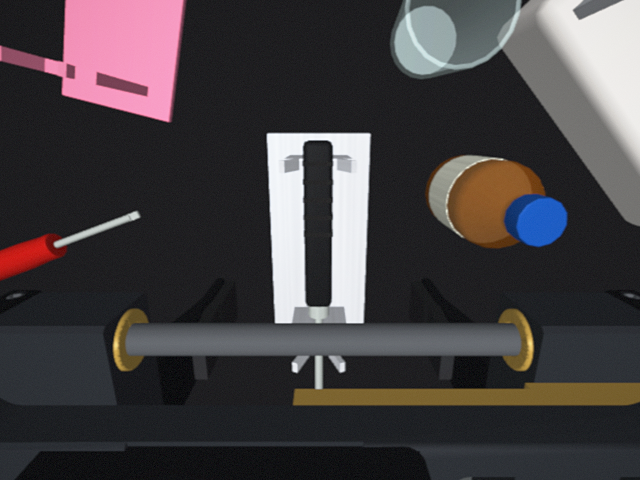

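```bash
python3 -m inch '[0,0,0,0,0,30,100, 0,0,0,0,0,60,100, 0,0,0,0,0,79,100, 0,0,0,0,0,79,100, 0,0,0,0,0,79,100, 0,0,0,0,0,79,100]' 60; python3 - <<'E'
from h import *
s=read_state()
goto([.5275,.367,.061],136.6,s)
E
```

```text
time: 3.85
ee_pos: [0.5296, 0.3692, 0.064]
eef_rot: [0.001, 0.37, 0.929, 0.002]
ft_force: [-0.1, -0.2, -0.0]
width: 0.0869
turn [0.24 0.08 0.03] shift [ 0.1 -3.   3. ]
```

```bash
python3 -m inch '[0,0,0,0,-3,3,100, 0,0,0,0,-3,3,100, 0,0,0,0,-3,3,100]' 60; python3 - <<'E'
from h import *
s=read_state()
goto([.5275,.367,.061],136.6,s)
E
```

```text
time: 4.15
ee_pos: [0.5259, 0.366, 0.0585]
eef_rot: [0.0, 0.37, 0.929, 0.0]
ft_force: [0.1, -0.0, 0.1]
width: 0.0874
turn [0.03 0.01 0.02] shift [-0.5  1.8 -2.5]
```

```bash
python3 -m inch '[0,0,0,0,1.5,-2.5,100, 0,0,0,0,1.5,-2.5,100, 0,0,0,0,1.5,-2.5,100, 0,0,0,0,1.5,-2.5,100]' 60; python3 - <<'E'
from h import *
s=read_state()
goto([.5275,.367,.061],136.6,s)
E
```

```text
time: 4.55
ee_pos: [0.5267, 0.3671, 0.0605]
eef_rot: [-0.0, 0.37, 0.929, -0.0]
ft_force: [-0.6, 0.1, 0.0]
width: 0.0869
turn [-0.01 -0.    0.03] shift [-0.6  0.4 -0.5]
```

Now close.

```bash
python3 -m inch '[0,0,0,0,0,0,0, 0,0,0,0,0,0,0, 0,0,0,0,0,0,0, 0,0,0,0,0,0,0, 0,0,0,0,0,0,0, 0,0,0,0,0,0,0, 0,0,0,0,0,0,0, 0,0,0,0,0,0,0]' 60; python3 - <<'E'
from h import *
s=read_state();print(s["moment"])
E
```

```text
time: 5.35
ee_pos: [0.5268, 0.3671, 0.0605]
eef_rot: [0.0, 0.37, 0.929, -0.0]
ft_force: [0.7, 0.4, 1.4]
width: 0.0309
[ 0.03263627 -0.17421746  0.0089783 ]
```

```bash
python3 -m inch '[0,0,0,0,0,0,0, 0,0,0,0,0,0,0, 0,0,0,0,0,0,0]' 60; python3 -m inch '[0,0,0,0,0,-5,0, 0,0,0,0,0,-20,0, 0,0,0,0,0,-50,0, 0,0,0,0,0,-90,0, 0,0,0,0,0,-120,0, 0,0,0,0,0,-120,0, 0,0,0,0,0,-120,0]';python3 - <<'E'
from h import *
s=read_state();print(s["moment"],s["ee_pos"])
im=snapshot("wrist");cv2.imwrite("pics/w3.png",im)
im=snapshot("side");cv2.imwrite("pics/s3.png",im)
im=snapshot("top");cv2.imwrite("pics/t3.png",im)
E
```

```text
time: 5.65
ee_pos: [0.5268, 0.3671, 0.0606]
eef_rot: [0.0, 0.369, 0.929, 0.0]
ft_force: [0.8, 0.1, 0.8]
width: 0.0189
time: 6.35
ee_pos: [0.5273, 0.3674, 0.1821]
eef_rot: [0.001, 0.37, 0.929, 0.001]
ft_force: [-0.1, 0.4, -2.0]
width: 0.0191
[ 0.02672293 -0.04924339 -0.01370994] [0.52731754 0.36741678 0.18213788]
```

View pics/w3.png

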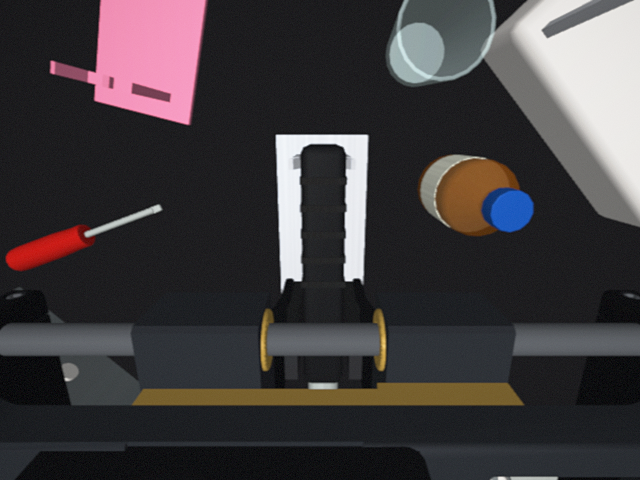

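View pics/s3.png

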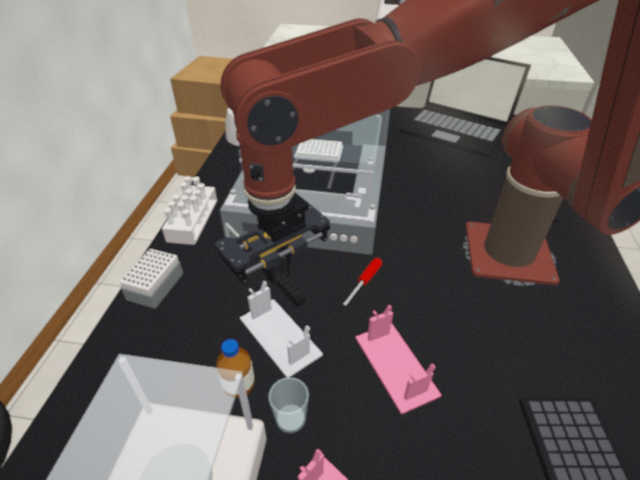

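View pics/t3.png

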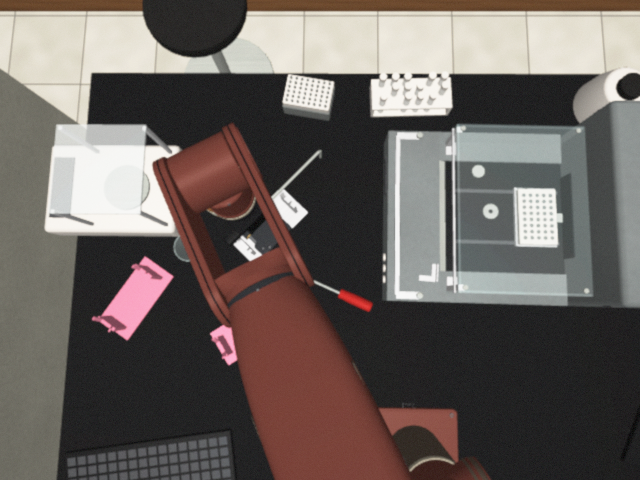

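```bash
python3 - <<'E'
from h import *
s=read_state()
goto([.570,.175,.175],88.9,s)
goto([.527,.367,.175],88.9,s)
im=cv2.imread("pics/w3.png")
for x in (.075,.074,.076): print(wproj(s,s["ee_pos"]+Rt(s).apply([x,0,-.0305])))
E
```

```text
turn [-2.100e-01  2.000e-02  4.773e+01] shift [-163.8 -108.6    3.6]
turn [-2.100e-01  2.000e-02  4.773e+01] shift [-0.7  1.4  3.5]
[320.83313313 145.94939309]
[320.83979638 148.42522181]
[320.82644441 143.46409595]
```

```bash
python3 -m inch '[0,0,8,0,0,0,0, 0,0,16,0,0,0,0, 0,0,24,-20,-14,0,0, 0,0,32,-50,-33,0,0, 0,0,40,-85,-56,0,0, 0,0,47.7,-120,-80,0,0, 0,0,47.7,-150,-100,0,0, 0,0,47.7,-164,-109,0,0, 0,0,47.7,-164,-109,0,0, 0,0,47.7,-164,-109,0,0]';python3 -m inch '[0,0,0,0,0,0,0, 0,0,0,0,0,0,0]';python3 - <<'E'
from h import *
s=read_state();print(s["moment"],s["ee_pos"])
goto([.570,.175,.1365],88.9,s)
im=snapshot("side");cv2.imwrite("pics/s4.png",im)
im=snapshot("top");cv2.imwrite("pics/t4.png",im)
E
```

```text
time: 7.5
ee_pos: [0.5705, 0.1757, 0.1796]
eef_rot: [-0.001, 0.714, 0.7, -0.0]
ft_force: [-0.4, 0.3, -1.6]
width: 0.0191
time: 7.7
ee_pos: [0.5707, 0.1766, 0.1803]
eef_rot: [-0.0, 0.713, 0.701, -0.0]
ft_force: [-0.0, 0.5, -2.4]
width: 0.0194
[ 0.07810124 -0.10404198 -0.00110563] [0.57068056 0.17664492 0.18031304]
turn [-0.03 -0.02  0.13] shift [-1.7 -0.6 43.8]
```

View pics/s4.png

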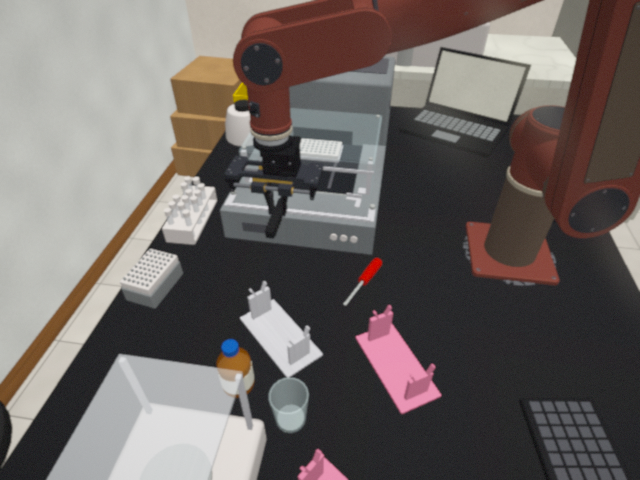

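View pics/t4.png

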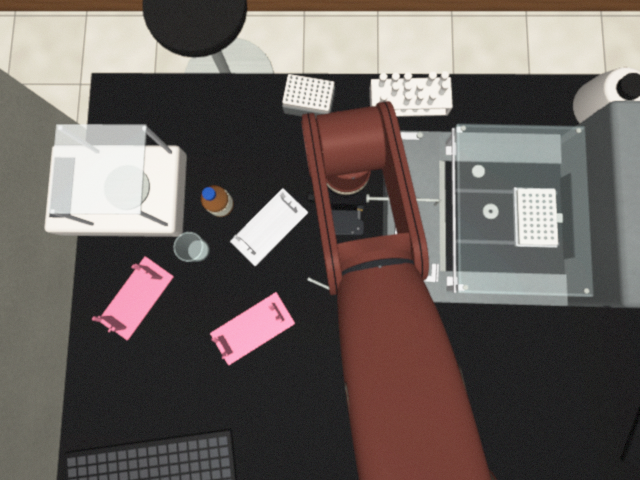

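```bash
python3 - <<'E'
from h import *
s=read_state();R=Rt(s)
for x in (-.1,-.15,-.19,-.205,-.208):
    X=s["ee_pos"]+R.apply([x,0,-.0195]);print(x,X.round(4),proj("top",X).round(2))
im=cv2.imread("pics/t4.png");g=cv2.cvtColor(im,cv2.COLOR_BGR2GRAY).astype(float)
pts=[]
for u in range(400,432,3):
    c=g[190:210,u]; w=np.clip(c-np.median(c)-25,0,None); 
    pts.append((u,(w*np.arange(190,210)).sum()/max(w.sum(),1)))
print(np.round(pts,2).tolist())
crop("pics/t4.png","pics/t4c.png",395,180,110,60,7)
E
```

```text
-0.1 [0.5691 0.0764 0.2   ] [388.68 198.23]
-0.15 [0.5683 0.0264 0.2   ] [412.47 198.81]
-0.19 [ 0.5676 -0.0136  0.2   ] [431.55 199.27]
-0.205 [ 0.5673 -0.0286  0.2   ] [438.71 199.45]
-0.208 [ 0.5673 -0.0316  0.2   ] [440.14 199.48]
[[400.0, 0.0], [403.0, 0.0], [406.0, 0.0], [409.0, 0.0], [412.0, 0.0], [415.0, 191.46], [418.0, 199.39], [421.0, 199.42], [424.0, 199.48], [427.0, 199.65], [430.0, 199.69]]
```

View pics/t4c.png

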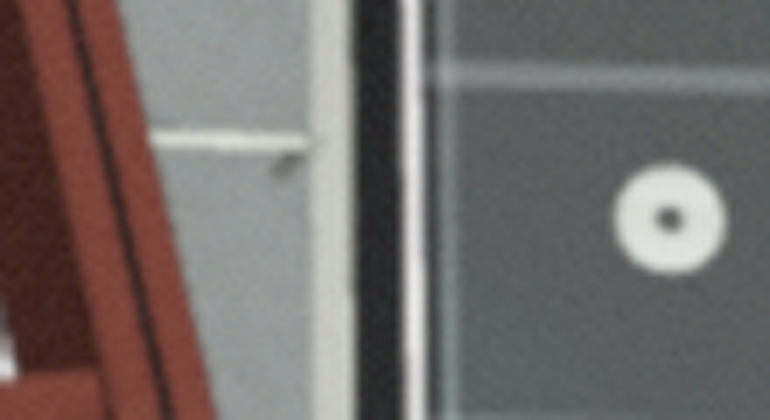

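```bash
python3 -m inch '[0,0,0,-1,0,20,0, 0,0,0,-1,0,44,0, 0,0,0,-1,0,44,0, 0,0,0,-1,0,44,0, 0,0,0,-1,0,44,0, 0,0,0,-1,0,44,0]';python3 - <<'E'
from h import *
s=read_state();print(s["ee_pos"])
im=snapshot("side");cv2.imwrite("pics/s5.png",im)
goto([.5682,.033,.1355],88.9)
E
```

```text
time: 8.4
ee_pos: [0.5721, 0.1745, 0.1382]
eef_rot: [0.001, 0.714, 0.701, 0.001]
ft_force: [-0.4, -0.3, -0.6]
width: 0.0191
[0.57212564 0.17453775 0.13823372]
turn [ 0.13 -0.03  0.03] shift [-141.5   -1.2    2.5]
```

View pics/s5.png

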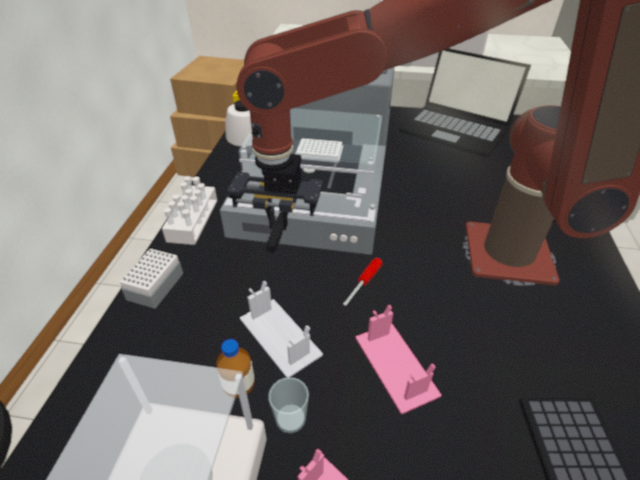

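```bash
python3 -m inch '[0,0,0,0,0,0,0, 0,0,0,0,0,0,0, 0,0,0,0,0,0,0]';python3 - <<'E'
from h import *
goto([.5682,.033,.1355],88.9)
E
```

```text
time: 8.75
ee_pos: [0.5712, 0.1742, 0.1367]
eef_rot: [0.0, 0.714, 0.7, 0.0]
ft_force: [0.7, 0.5, -0.8]
width: 0.0194
turn [ 0.02 -0.    0.02] shift [-141.2   -0.3    1.2]
```

```bash
python3 -m inch '[0,0,0,-20,0,1,0, 0,0,0,-40,0,1,0, 0,0,0,-60,0,1,0, 0,0,0,-80,0,1,0, 0,0,0,-100,0,1,0, 0,0,0,-120,0,1,0, 0,0,0,-138,0,1,0, 0,0,0,-138,0,1,0, 0,0,0,-138,0,1,0, 0,0,0,-138,0,1,0]';python3 -m inch '[0,0,0,0,0,0,0, 0,0,0,0,0,0,0, 0,0,0,0,0,0,0]';python3 - <<'E'
from h import *
s=read_state()
im=snapshot("side");cv2.imwrite("pics/s6.png",im)
im=snapshot("top");cv2.imwrite("pics/t6.png",im)
goto([.5682,.033,.1355],88.9,s);R=Rt(s)
for x in (-.15,-.19,-.205,-.208):
    X=s["ee_pos"]+R.apply([x,0,-.0195]);print(x,X.round(4),proj("top",X).round(2),proj("side",X).round(2))
crop("pics/t6.png","pics/t6c.png",440,180,90,60,8)
crop("pics/s6.png","pics/s6c.png",230,130,160,80,5)
E
```

```text
time: 9.75
ee_pos: [0.5685, 0.037, 0.1355]
eef_rot: [-0.0, 0.714, 0.701, 0.0]
ft_force: [-0.3, 0.2, -1.7]
width: 0.0191
time: 10.05
ee_pos: [0.5685, 0.0368, 0.1355]
eef_rot: [-0.0, 0.713, 0.701, 0.0]
ft_force: [0.0, 0.2, -1.0]
width: 0.0192
turn [-0.   -0.    0.07] shift [-3.8 -0.2  0. ]
-0.15 [ 0.5658 -0.1132  0.155 ] [472.5  204.83] [304.95 161.33]
-0.19 [ 0.5651 -0.1532  0.155 ] [490.85 205.3 ] [307.79 153.88]
-0.205 [ 0.5648 -0.1682  0.155 ] [497.73 205.47] [308.83 151.18]
-0.208 [ 0.5648 -0.1712  0.155 ] [499.11 205.51] [309.03 150.65]
```

View pics/t6c.png

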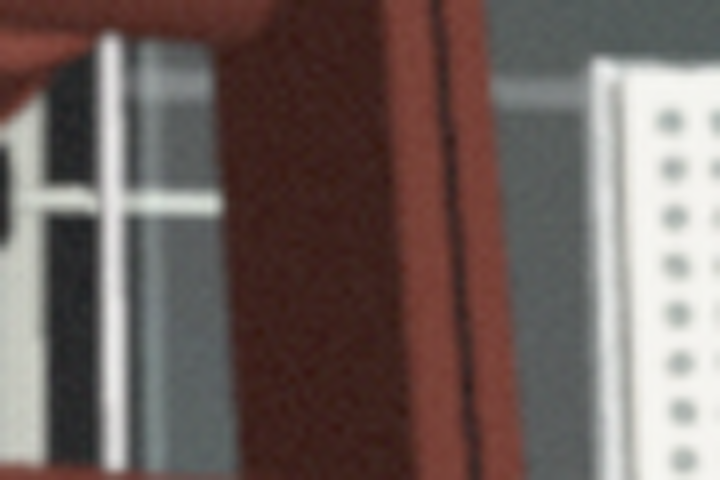

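View pics/s6c.png

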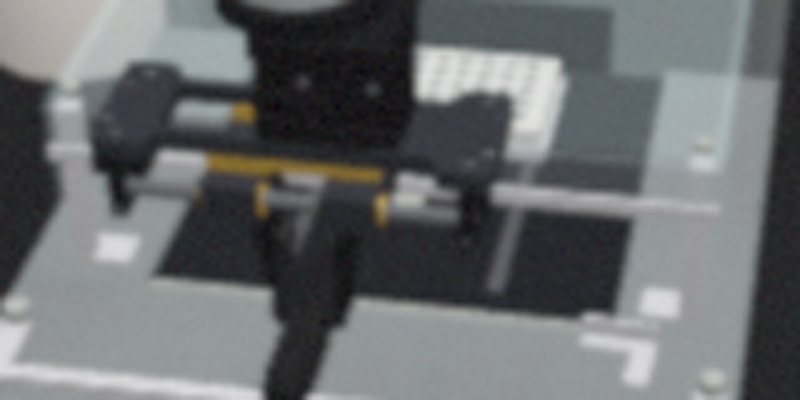

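```bash
python3 - <<'E'
from h import *
# washer
im=cv2.imread("pics/t4.png");g=cv2.cvtColor(im,cv2.COLOR_BGR2GRAY).astype(float)
for n in ("t4","top0","t3"):
    gg=cv2.cvtColor(cv2.imread(f"pics/{n}.png"),cv2.COLOR_BGR2GRAY).astype(float)
    s=gg[198:224,478:504];bg=np.median(s[[0,1,-1,-2]]);w=np.clip((s-bg-15)/100,0,1)
    # fill hole: use threshold convex
    m=(cv2.resize(s,None,fx=8,fy=8,interpolation=cv2.INTER_CUBIC)>(bg+s.max())/2).astype(np.uint8)
    cs,_=cv2.findContours(m,cv2.RETR_EXTERNAL,cv2.CHAIN_APPROX_NONE);c=max(cs,key=cv2.contourArea)
    e=cv2.fitEllipse(c);u=(e[0][0]+.5)/8-.5+478;v=(e[0][1]+.5)/8-.5+198
    print(n,round(u,2),round(v,2),np.round(np.array(e[1])/8,2),onz("top",u,v,.1).round(4),onz("top",u,v,.0985).round(4))
# hook in t3
gg=cv2.cvtColor(cv2.imread("pics/t3.png"),cv2.COLOR_BGR2GRAY).astype(float)
np.set_printoptions(linewidth=200)
print(gg[146:162,306:328].astype(int))
o=down(136.6)
p=np.array([.5273,.3674,.1821])
for x,z in ((-.19,-.0195),(-.205,-.0195),(-.208,-.0195),(-.208,.0255)):
    print(x,proj("top",p+o.apply([x,0,z])))
E
```

```text
t4 490.25 210.9 [14.95 15.51] [ 0.5633 -0.171   0.1   ] [ 0.5636 -0.1715  0.0985]
top0 490.23 210.9 [14.94 15.52] [ 0.5634 -0.171   0.1   ] [ 0.5637 -0.1715  0.0985]
t3 490.24 210.9 [14.98 15.55] [ 0.5634 -0.171   0.1   ] [ 0.5637 -0.1715  0.0985]
[[ 31  30  37  31  33  32  28  31  34  29  33  29  35  30  31  35  32  31  32  29  32  31]
 [ 30  35  34  32  31  29  30  36  34  34  34  32  34  34  36  34  28  30  34  28  32  31]
 [ 36  30  35  35  28  31  35  30  38  30  30  33  39  37  29  32  32  30  29  35  36  35]
 [ 30  32  32  29  31  31  31  30  31  33  35  39  53  66  68  51  32  34  31  28  28  29]
 [ 35  32  33  36  35  32  35  28  32  34  46  79 115 128 130  94  47  29  33  35  32  34]
 [ 32  32  29  36  33  29  28  36  33  49  96 150 172 165 152 106  48  27  35  33  36  34]
 [ 32  33  31  28  32  36  34  32  51  98 156 193 197 163 131  94  45  32  29  33  26  34]
 [ 33  36  34  34  40  37  31  53  99 157 195 197 169 133 115  89  48  34  32  35  34  35]
 [ 28  34  35  34  32  37  48  96 157 197 198 164 118 107 115  87  48  34  30  35  29  32]
 [ 36  31  37  28  36  51  95 155 197 197 164 112  76 103 119  90  47  31  34  34  38  26]
 [ 37  37  30  33  47  96 158 194 197 165 106  54  58 100 118  91  44  33  32  31  30  27]
 [ 25  32  39  45  98 158 195 197 165 107  55  38  49  88 102  79  42  32  30  30  27  36]
 [ 30  37  50  99 154 194 196 165 108  53  33  34  35  61  69  54  39  35  35  35  28  25]
 [ 33  50 101 161 196 197 165 106  55  35  34  29  36  37  37  35  34  32  34  32  33  30]
 [ 52  99 158 195 199 164 106  53  35  31  27  34  36  37  36  34  31  32  31  27  35  32]
 [100 159 198 200 164 107  55  33  28  31  34  33  30  34  32  31  32  32  36  35  29  34]]
-0.19 [313.23124064 153.48021753]
-0.205 [318.10615568 148.59605578]
-0.208 [319.07961657 147.62074843]
-0.208 [319.48246642 154.19323359]
```

```bash
python3 - <<'E'
from h import *
d=np.array([np.cos(np.radians(-43.4)),np.sin(np.radians(-43.4)),0]);g=np.array([.5275,.367,.08])
for a,dz in ((-.075,.011),(.045,.011),(.15,0),(.205,0),(.205,-.045)): print(a,proj("top",g+a*d+[0,0,dz]).round(2),proj("side",g+a*d+[0,0,dz]).round(2))
gg=cv2.cvtColor(cv2.imread("pics/top0.png"),cv2.COLOR_BGR2GRAY)
np.set_printoptions(linewidth=200)
print(gg[160:178,306:328])
gg=cv2.cvtColor(cv2.imread("pics/side0.png"),cv2.COLOR_BGR2GRAY)
print(gg[258:282,226:246])
E
```

```text
-0.075 [235.77 247.66] [302.77 338.46]
0.045 [272.02 211.19] [269.19 300.71]
0.15 [303.44 181.01] [244.32 275.53]
0.205 [319.39 164.95] [232.3  261.94]
0.205 [319.74 170.16] [234.78 275.34]
[[ 36  29  33  33  32  30  29  30  31  30  34  33  26  32  37  29  30  25  30  28  35  30]
 [ 34  31  33  35  28  32  33  35  31  34  33  31  31  36  29  25  27  34  29  29  36  30]
 [ 33  34  33  31  35  31  32  34  34  32  31  35  30  31  31  34  34  32  33  32  35  30]
 [ 31  30  29  27  28  36  27  35  28  28  36  36  32  32  34  35  34  30  33  35  28  35]
 [ 35  32  36  35  33  33  34  32  33  30  29  31  36  44  51  50  37  32  36  33  29  34]
 [ 32  35  37  37  36  36  30  33  34  30  31  41  67  97 115  97  54  29  33  32  26  32]
 [ 29  33  32  34  33  32  36  30  32  29  42  74 133 167 163 124  75  39  28  29  35  29]
 [ 28  35  36  32  34  33  34  35  33  40  77 133 184 198 165 121  75  35  33  34  34  31]
 [ 32  34  35  30  31  32  30  20  39  73 135 184 202 175 137 102  67  35  31  29  27  34]
 [ 31  34  34  26  35  32  35  40  75 132 185 200 172 123 108 107  77  39  33  39  32  29]

[... 2021 characters left out ...]
43  43  76 119 155 171 160 123  74]
 [ 33  37  39  37  36  40  55  93 122 117  81  50  41  48  80 125 160 173 159 119]
 [ 34  37  39  35  41  37  50  83 113 115  84  46  34  36  50  86 130 163 172 157]
 [ 38  36  35  38  38  38  43  64  92  89  69  44  38  40  37  55  89 133 162 173]
 [ 39  32  34  34  40  34  37  42  57  57  45  42  38  38  38  39  56  91 136 165]
 [ 35  35  36  37  38  31  34  40  39  40  39  35  39  38  39  42  40  58  94 139]
 [ 39  41  37  38  39  35  34  36  32  34  36  34  36  37  41  36  39  39  60  97]
 [ 32  35  37  38  30  33  39  35  34  39  34  34  34  36  36  36  35  36  40  66]
 [ 36  37  38  37  37  36  37  38  36  32  32  36  34  34  39  34  38  37  36  47]]
```

```bash
python3 -m inch '[0,0,0,30,0,0,0, 0,0,0,65,0,0,0, 0,0,0,100,0,0,0, 0,0,0,100,0,0,0, 0,0,0,100,0,0,0, 0,0,0,100,0,0,0, 0,0,0,100,0,0,0]';python3 - <<'E'
from h import *
im=snapshot("top");cv2.imwrite("pics/t7.png",im)
s=read_state();R=Rt(s)
print(s["ee_pos"],s["qvel"].round(3))
for x,z in ((-.15,-.0195),(-.19,-.0195),(-.202,-.0195),(-.205,-.0195),(-.208,-.0195),(-.205,.0255)):
    X=s["ee_pos"]+R.apply([x,0,z]);print(x,X.round(4),proj("top",X).round(2))
crop("pics/t7.png","pics/t7c.png",410,185,70,40,10)
g=cv2.cvtColor(im,cv2.COLOR_BGR2GRAY)
np.set_printoptions(linewidth=200)
print(g[196:212,436:460])
E
```

```text
time: 10.85
ee_pos: [0.5705, 0.1353, 0.1355]
eef_rot: [0.0, 0.714, 0.7, -0.0]
ft_force: [-0.5, -0.2, -1.3]
width: 0.0187
[0.57047722 0.13525404 0.13550631] [ 0.001  0.    -0.     0.001 -0.     0.001]
-0.15 [ 0.5675 -0.0147  0.155 ] [427.48 203.73]
-0.19 [ 0.5667 -0.0547  0.155 ] [445.74 204.23]
-0.202 [ 0.5664 -0.0667  0.155 ] [451.23 204.38]
-0.205 [ 0.5664 -0.0697  0.155 ] [452.6  204.42]
-0.208 [ 0.5663 -0.0727  0.155 ] [453.97 204.45]
-0.205 [ 0.5664 -0.0697  0.11  ] [447.32 208.42]
[[128 146 152 171 190 193 194 197 172 114  52  43  42  36  40  63 136 213 215 142  75  91 123 118]
 [124 145 151 174 190 194 196 196 172 114  54  39  42  42  41  63 135 212 213 142  73  95 121 121]
 [118 140 152 174 192 197 195 195 175 111  54  39  38  39  37  64 137 214 212 142  69  94 122 119]
 [103 133 151 170 192 196 194 195 170 117  57  40  41  38  41  66 134 213 214 141  73  93 121 121]
 [101 130 153 174 194 197 196 198 176 116  54  43  40  37  41  61 133 212 215 140  75  93 120 120]
 [ 97 133 148 174 193 197 197 197 176 113  54  41  39  38  39  64 134 212 216 143  73  93 120 121]
 [ 90 127 153 
[... 276 characters left out ...]
8 119]
 [ 88 122 172 199 202 206 208 207 207 199 205 209 207 204 204 196 167 207 212 140  75  89 117 121]
 [ 87 105 144 172 185 190 191 194 182 150 149 157 156 157 161 161 151 205 215 140  74  85 118 121]
 [ 85  91 131 169 193 195 195 196 178 115  70  75  85  97 114 116 131 204 213 140  77  88 118 122]
 [ 83  86 124 168 193 196 196 200 173 116  60  68  93 109 104 100 125 203 211 140  72  90 120 120]
 [ 83  83 109 163 192 197 199 198 175 117  59  74 103 104  86  68 112 202 211 140  73  88 120 121]
 [ 80  83 107 162 192 197 200 200 176 114  55  65  87  80  58  53 112 205 210 140  75  86 115 119]
 [ 81  85  99 155 193 197 198 198 176 117  56  44  46  49  44  51 112 203 210 141  73  82 116 119]]
```

View pics/t7c.png

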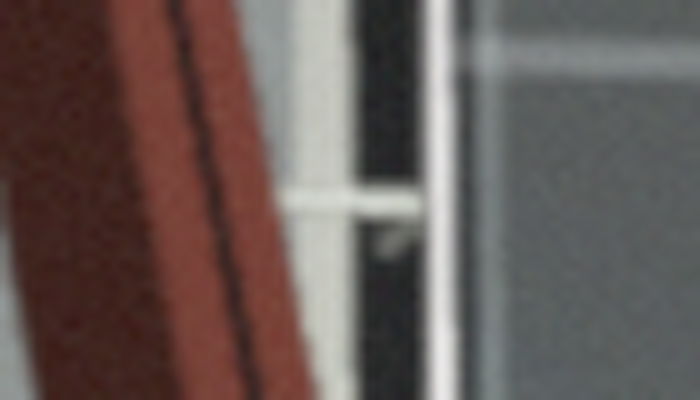

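```bash
python3 - <<'E'
from h import *
goto([.5683,.0354,.1355],88.9)
goto([.5683,.0354,.1285],88.9)
E
```

```text
turn [-0.    0.01 -0.05] shift [-99.9  -0.2   0. ]
turn [-0.    0.01 -0.05] shift [-99.9  -0.2   7. ]
```

```bash
python3 -m inch '[0,0,0,-25,0,0,0, 0,0,0,-50,0,0,0, 0,0,0,-75,0,0,0, 0,0,0,-95,0,0,0, 0,0,0,-100,-0.2,0,0, 0,0,0,-100,-0.2,0,0, 0,0,0,-100,-0.2,0,0, 0,0,0,-100,-0.2,4,0, 0,0,0,-100,-0.2,7,0, 0,0,0,-100,-0.2,7,0]';python3 -m inch '[0,0,0,0,0,0,0, 0,0,0,0,0,0,0]'; python3 - <<'E'
from h import *
for i in range(1):
    s=read_state();print(s["ft_force"],s["moment"],s["ee_pos"]);goto([.5683,.0354,.1245],88.9)
E
```

```text
time: 11.9
ee_pos: [0.5677, 0.037, 0.1276]
eef_rot: [-0.001, 0.713, 0.701, -0.0]
ft_force: [-0.6, 0.8, -1.4]
width: 0.019
time: 12.1
ee_pos: [0.5683, 0.0365, 0.1285]
eef_rot: [-0.0, 0.714, 0.701, -0.0]
ft_force: [0.1, -0.3, -1.8]
width: 0.019
[ 0.06224499 -0.30163643 -1.84229587] [ 0.02825295 -0.04809553  0.05565856] [0.56832397 0.03649086 0.12854939]
turn [-0.   -0.    0.05] shift [-1.1 -0.   4. ]
```

```bash
python3 -m inch '[0,0,0,-1.1,0,0,0, 0,0,0,-1.1,0,1,0, 0,0,0,-1.1,0,2,0, 0,0,0,-1.1,0,2,0, 0,0,0,-1.1,0,2,0]'; for i in 1; do python3 -m inch '[0,0,0,0,0,1,0, 0,0,0,0,0,1,0, 0,0,0,0,0,1,0]'; done;  python3 -m inch '[0,0,0,0,0,1,0, 0,0,0,0,0,1,0, 0,0,0,0,0,1,0]'; python3 -c "
from h import *
print(read_state())"
```

```text
time: 12.6
ee_pos: [0.5683, 0.0351, 0.1265]
eef_rot: [-0.0, 0.714, 0.7, -0.0]
ft_force: [-0.2, -0.3, -0.8]
width: 0.0191
time: 12.9
ee_pos: [0.5683, 0.0352, 0.1255]
eef_rot: [-0.0, 0.714, 0.7, -0.0]
ft_force: [0.0, -0.4, -1.3]
width: 0.019
time: 13.2
ee_pos: [0.5682, 0.0352, 0.1245]
eef_rot: [-0.0, 0.714, 0.7, -0.0]
ft_force: [-1.5, 0.5, -2.2]
width: 0.0192
{'time': 13.2, 'joint_positions': array([-7.66709901e-02,  1.55677099e-01,  1.74974693e+00,  2.55922858e-06,
        1.23630101e+00, -5.79369647e-02]), 'qvel': array([ 0.00064171, -0.0029057 , -0.00197413, -0.00328663,  0.00118929,
       -0.00146793]), 'effort': array([-2.62234416e-04, -4.49807239e+01, -3.73043704e+01,  2.18217471e-02,
        3.88665462e-02,  5.73749594e-05]), 'ee_pos': array([0.56824541, 0.03517896, 0.12449263]), 'eef_rot': array([-5.06408416e-05,  7.13699434e-01,  7.00452078e-01, -4.26399845e-05]), 'ft_force': array([-1.48559308,  0.52981463, -2.17470365]), 'moment': array([ 0.06337315, -0.09392222, -0.00128142]), 'width': 0.019239038856824695}
```

```bash
for i in 1; do python3 -m inch '[0,0,0,0,0,1,0, 0,0,0,0,0,1,0, 0,0,0,0,0,1,0]'; done; python3 -c "
from h import *
print(read_state()['moment'])"; python3 -m inch '[0,0,0,0,0,1,0, 0,0,0,0,0,1,0, 0,0,0,0,0,1,0]'; python3 -c "
from h import *
print(read_state()['moment'])"
```

```text
time: 13.5
ee_pos: [0.5683, 0.0352, 0.1235]
eef_rot: [-0.0, 0.714, 0.7, -0.0]
ft_force: [0.6, -0.2, -2.1]
width: 0.0194
[-0.0379003  -0.15467036  0.01451633]
time: 13.8
ee_pos: [0.5683, 0.0352, 0.1225]
eef_rot: [-0.0, 0.714, 0.7, -0.0]
ft_force: [-0.2, 0.0, -2.0]
width: 0.0195
[ 0.07180902 -0.09678588  0.01469418]
```

```bash
for i in 1; do python3 -m inch '[0,0,0,0,0,1,0, 0,0,0,0,0,1,0, 0,0,0,0,0,1,0]'; done; python3 -c "
from h import *
print(read_state()['moment'])"; python3 -m inch '[0,0,0,0,0,1,0, 0,0,0,0,0,1,0, 0,0,0,0,0,1,0]'; python3 -c "
from h import *
print(read_state()['moment'])"
```

```text
time: 14.1
ee_pos: [0.5682, 0.0352, 0.1215]
eef_rot: [-0.0, 0.714, 0.7, -0.0]
ft_force: [0.7, -0.2, -1.1]
width: 0.0193
[ 0.03483243 -0.10690933  0.01824197]
time: 14.4
ee_pos: [0.5683, 0.0352, 0.1205]
eef_rot: [-0.0, 0.714, 0.7, -0.0]
ft_force: [0.2, 0.4, -1.6]
width: 0.019
[ 0.00966956 -0.06801672 -0.00939607]
```

```bash
python3 -m inch '[0,0,0,0,0,0.7,0, 0,0,0,0,0,0.7,0, 0,0,0,0,0,0.7,0]'; python3 -c "
from h import *
print(read_state()['moment'])"; python3 -m inch '[0,0,0,0,0,0.7,0, 0,0,0,0,0,0.7,0, 0,0,0,0,0,0.7,0]'; python3 -c "
from h import *
print(read_state()['moment'])"
```

```text
time: 14.7
ee_pos: [0.5683, 0.0352, 0.1198]
eef_rot: [0.0, 0.714, 0.7, -0.0]
ft_force: [-0.8, 0.1, -1.5]
width: 0.0192
[ 0.02891621 -0.06067068  0.00980495]
time: 15.0
ee_pos: [0.5684, 0.0352, 0.1192]
eef_rot: [0.0, 0.714, 0.7, 0.0]
ft_force: [-0.0, 0.7, -1.3]
width: 0.0191
[ 0.02293518 -0.07483093 -0.02432697]
```

```bash
for k in 1 2; do python3 -m inch '[0,0,0,0,0,0.7,0, 0,0,0,0,0,0.7,0, 0,0,0,0,0,0.7,0]'|grep -E 'pos|force'; python3 -c "
from h import *
print(read_state()['moment'])"; done
```

```text
ee_pos: [0.5683, 0.0352, 0.1185]
ft_force: [-0.4, -0.3, -0.8]
[ 0.01413398 -0.07930281  0.04118963]
ee_pos: [0.5683, 0.0352, 0.1177]
ft_force: [0.2, 0.0, -0.1]
[-0.00803672 -0.0882797   0.03495356]
```

```bash
python3 -m inch '[0,0,0,0,0,0.5,0, 0,0,0,0,0,0.5,0, 0,0,0,0,0,0.5,0]'|grep -E 'pos|force'; python3 -c "
from h import *
print(read_state()['moment'])"; python3 -m inch '[0,0,0,0,0,0,0, 0,0,0,0,0,0,0]'|grep -E 'pos|force'; python3 -c "
from h import *
print(read_state()['moment'])"
```

```text
ee_pos: [0.5683, 0.0352, 0.1172]
ft_force: [-0.1, 0.4, 1.7]
[ 0.00913831 -0.10600239  0.00174511]
ee_pos: [0.5683, 0.0352, 0.1173]
ft_force: [-0.4, 0.5, -0.5]
[-0.03167224 -0.07610688  0.02077462]
```

```bash
python3 -m inch '[0,0,0,0,0,-0.8,0, 0,0,0,3,0,-0.8,0, 0,0,0,8,0,-0.8,0, 0,0,0,15,0,-0.8,0, 0,0,0,22,0,-0.8,0, 0,0,0,30,0,-0.8,0, 0,0,0,38,0,-0.8,0, 0,0,0,46,0,-0.8,0, 0,0,0,50,0,-0.8,0, 0,0,0,50,0,-0.8,0]';python3 - <<'E'
from h import *
s=read_state();print(s["moment"])
im=snapshot("top");cv2.imwrite("pics/t8.png",im)
im=snapshot("side");cv2.imwrite("pics/s8.png",im)
crop("pics/t8.png","pics/t8c.png",425,170,100,70,7)
crop("pics/s8.png","pics/s8c.png",230,130,160,80,5)
E
```

```text
time: 17.1
ee_pos: [0.5692, 0.0861, 0.1181]
eef_rot: [-0.0, 0.713, 0.701, 0.0]
ft_force: [-0.4, 0.4, -1.7]
width: 0.0192
[ 0.00390832 -0.07192786  0.02750662]
```

View pics/t8c.png

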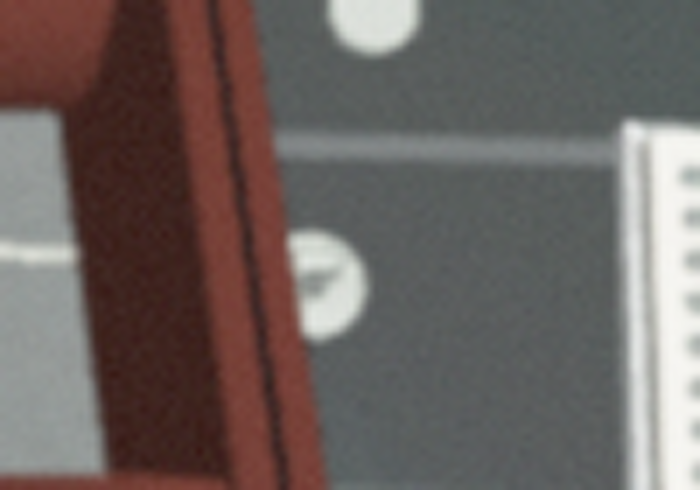

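View pics/s8c.png

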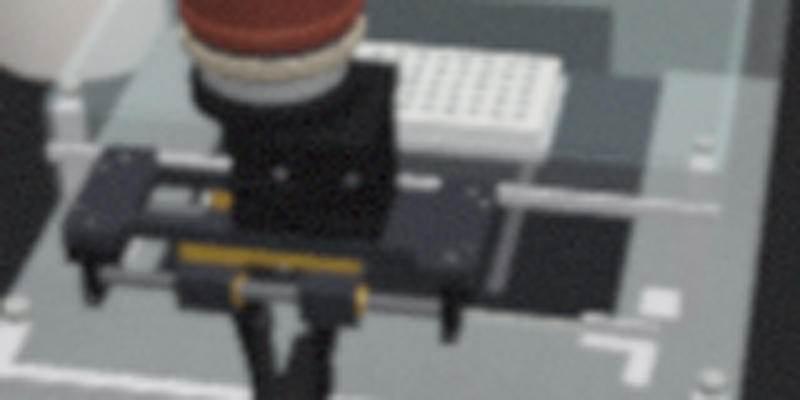

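```bash
python3 -m inch '[0,0,0,6,0,0,0, 0,0,0,13,0,0,0, 0,0,0,20,0,0,0, 0,0,0,26,0,-0.2,0, 0,0,0,32,0,-0.5,0, 0,0,0,37,0,-0.9,0, 0,0,0,41,0,-1.5,0, 0,0,0,44,0,-2,0, 0,0,0,48,0,-2.8,0, 0,0,0,52,0,-3.5,0]';python3 - <<'E'
from h import *
s=read_state();print(s["moment"])
im=snapshot("top");cv2.imwrite("pics/t9.png",im)
crop("pics/t9.png","pics/t9c.png",405,170,100,70,7)
E
```

```text
time: 18.2
ee_pos: [0.5703, 0.1373, 0.1217]
eef_rot: [0.0, 0.714, 0.7, -0.0]
ft_force: [-0.0, -0.9, -1.6]
width: 0.0192
[-0.308136   -0.07166075  0.00855057]
```

View pics/t9c.png

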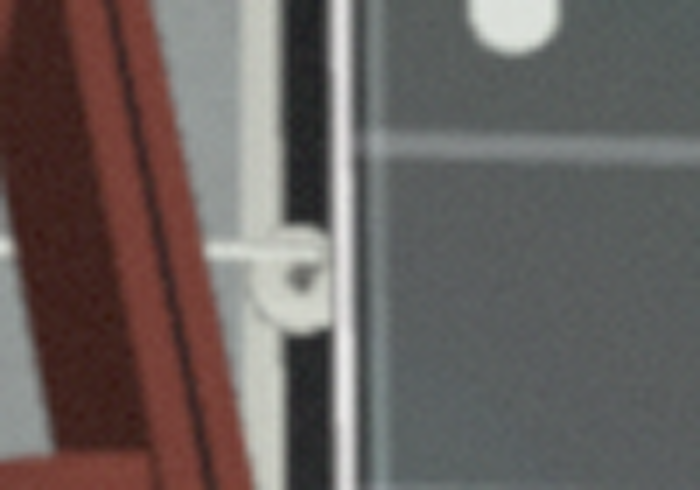

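```bash
python3 -m inch '[0,0,0,4,0,-0.5,0, 0,0,0,8,0,-1,0, 0,0,0,12,0,-1.8,0, 0,0,0,15,0,-2.5,0, 0,0,0,18,0,-3,0, 0,0,0,22,0,-3,0, 0,0,0,26,0,-3,0, 0,0,0,32,0,-3,0, 0,0,0,36,0,-3,0]';python3 - <<'E'
from h import *
s=read_state();print(s["moment"])
im=snapshot("top");cv2.imwrite("pics/t10.png",im)
crop("pics/t10.png","pics/t10c.png",395,170,100,70,7)
E
```

```text
time: 19.15
ee_pos: [0.5709, 0.1738, 0.1245]
eef_rot: [-0.0, 0.714, 0.701, 0.0]
ft_force: [0.2, -0.3, -1.1]
width: 0.0194
[-0.19457536 -0.08858304  0.05805974]
```

View pics/t10c.png

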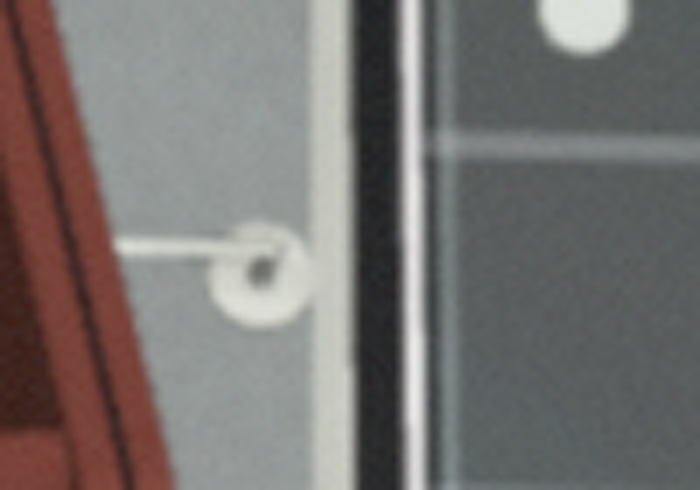

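```bash
python3 -m inch '[0,0,0,5,0,0.3,0, 0,0,0,11,0,0.3,0, 0,0,0,17,0,0.3,0, 0,0,0,23,0,0.3,0, 0,0,0,29,0,0.3,0, 0,0,0,35,0,0.3,0, 0,0,0,40,0,0.3,0, 0,0,0,44,0,0.3,0, 0,0,0,46,0,0.3,0, 0,0,0,46,0,0.3,0]';python3 - <<'E'
from h import *
s=read_state();print(s["moment"])
im=snapshot("top");cv2.imwrite("pics/t11.png",im)
crop("pics/t11.png","pics/t11c.png",375,170,100,70,7)
E
```

```text
time: 20.2
ee_pos: [0.5717, 0.2196, 0.1242]
eef_rot: [-0.0, 0.714, 0.701, 0.0]
ft_force: [-0.2, -0.2, -1.0]
width: 0.0193
[ 0.03285071 -0.08367879 -0.01451657]
```

View pics/t11c.png

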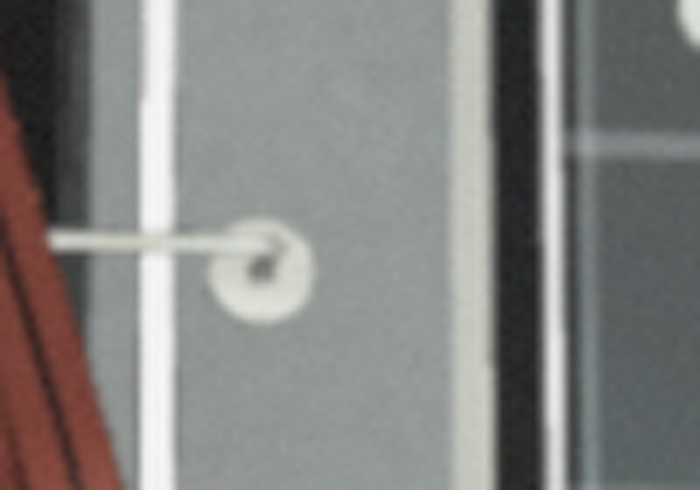

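```bash
python3 -m inch '[0,0,0,3,0,0,0, 0,0,0,6,0,0,0, 0,0,0,8,0,0,0, 0,0,0,8,0,0,0, 0,0,0,8,0,0,0]' | grep -E "pos|force"; for i in 1 ; do python3 -m inch '[0,0,0,1,0,0,0, 0,0,0,1,0,0,0]'| grep -E "pos|force";done; python3 -c "
from h import *
print(read_state()['moment'])"
```

```text
ee_pos: [0.5719, 0.2274, 0.1243]
ft_force: [0.1, 0.9, -1.3]
ee_pos: [0.5719, 0.2281, 0.1242]
ft_force: [-0.2, 0.4, -0.7]
[-0.08534298 -0.11353138  0.02319655]
```

```bash
python3 -m inch '[0,0,0,1,0,0,0, 0,0,0,1,0,0,0]'| grep -E "pos|force"; python3 -c "
from h import *
print(read_state()['moment'])"; python3 -m inch '[0,0,0,1,0,0,0, 0,0,0,1,0,0,0]'| grep -E "pos|force"; python3 -c "
from h import *
print(read_state()['moment'])"
```

```text
ee_pos: [0.5719, 0.2291, 0.1242]
ft_force: [0.5, -0.5, -0.8]
[-0.13095305 -0.08907173  0.00608596]
ee_pos: [0.5719, 0.2302, 0.1242]
ft_force: [0.4, -0.8, -1.8]
[-0.2390266  -0.04605253 -0.05285785]
```

```bash
python3 -m inch '[0,0,0,1,0,0,0, 0,0,0,1,0,0,0]'| grep -E "pos|force"; python3 -c "
from h import *
print(read_state()['moment'])"; python3 -m inch '[0,0,0,0.7,0,0,0, 0,0,0,0.7,0,0,0]'| grep -E "pos|force"; python3 -c "
from h import *
print(read_state()['moment'])"
```

```text
ee_pos: [0.572, 0.2313, 0.1243]
ft_force: [0.5, -0.1, -0.6]
[-0.15163781 -0.03986435  0.06295339]
ee_pos: [0.572, 0.2318, 0.1242]
ft_force: [-0.0, -0.3, -1.1]
[-0.22659284 -0.04398593 -0.0041128 ]
```

```bash
for i in 1 2; do python3 -m inch '[0,0,0,0.6,0,0,0, 0,0,0,0.6,0,0,0]'| grep -E "pos|force"; python3 -c "
from h import *
print(read_state()['moment'])";done;python3 - <<'E'
from h import *
im=snapshot("top");cv2.imwrite("pics/t12.png",im)
crop("pics/t12.png","pics/t12c.png",375,170,100,70,7)
E
```

```text
ee_pos: [0.572, 0.2322, 0.1242]
ft_force: [0.5, -2.1, -1.5]
[-0.48077424 -0.1469013   0.11191304]
ee_pos: [0.5719, 0.2324, 0.124]
ft_force: [0.8, -4.4, -1.6]
[-0.92997751 -0.20553176  0.11449537]
```

View pics/t12c.png

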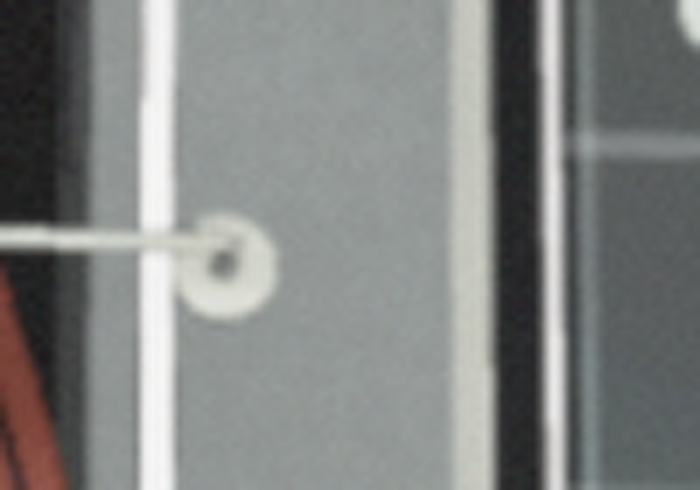

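```bash
python3 -m inch '[0,0,0,0.5,0,0,0, 0,0,0,0.5,0,0,0, 0,0,0,0.5,0,0,0]'| grep -E "pos|force"; python3 -c "
from h import *
print(read_state()['moment'])"
```

```text
ee_pos: [0.5719, 0.2325, 0.1239]
ft_force: [0.8, -6.7, -1.6]
[-1.23072945 -0.22090619  0.04770421]
```

```bash
python3 -m inch '[0,0,0,0,0,0,0, 0,0,0,0,0,0,0]'| grep -E "pos|force"; python3 -m inch '[0,0,0,-1,0,0,0, 0,0,0,-2,0,0,0, 0,0,0,-2.6,0,0,0, 0,0,0,-2.6,0,0,0, 0,0,0,-2.6,0,0,0, 0,0,0,-2.6,0,0,0]'| grep -E "pos|force"; python3 -c "
from h import *
print(read_state()['moment'])"
```

```text
ee_pos: [0.5719, 0.2325, 0.1239]
ft_force: [0.4, -5.9, -2.4]
ee_pos: [0.572, 0.2313, 0.1244]
ft_force: [0.9, 0.8, -0.4]
[-0.01656428 -0.10970376  0.01211258]
```

Free. Lift straight up slowly.

```bash
python3 -m inch '[0,0,0,0,0,-2,0, 0,0,0,0,0,-4,0, 0,0,0,0,0,-7,0, 0,0,0,0,0,-11,0, 0,0,0,0,0,-18,0, 0,0,0,0,0,-30,0, 0,0,0,0,0,-50,0, 0,0,0,0,0,-70,0, 0,0,0,0,0,-80,0, 0,0,0,0,0,-80,0]'| grep -E "time|pos|force"; python3 - <<'E'
from h import *
im=snapshot("top");cv2.imwrite("pics/t13.png",im)
s=read_state();im=snapshot("wrist");cv2.imwrite("pics/w13.png",im)
crop("pics/t13.png","pics/t13c.png",355,150,120,90,6)
print(s["moment"],s["ee_pos"])
for x in (.074,.076): print(wproj(s,s["ee_pos"]+Rt(s).apply([x,0,-.0305])))
goto([.5268,.3671,.18],136.6,s)
E
```

```text
time: 24.3
ee_pos: [0.5734, 0.2313, 0.2071]
ft_force: [-0.7, 0.3, -2.0]
[ 0.01926926 -0.07740459 -0.02577206] [0.5725318  0.23111097 0.20534568]
[322.88345331 149.34167586]
[322.87790324 144.3876164 ]
turn [ 1.200e-01  2.000e-02 -4.767e+01] shift [135.1 -48.3  25.3]
```

View pics/t13c.png

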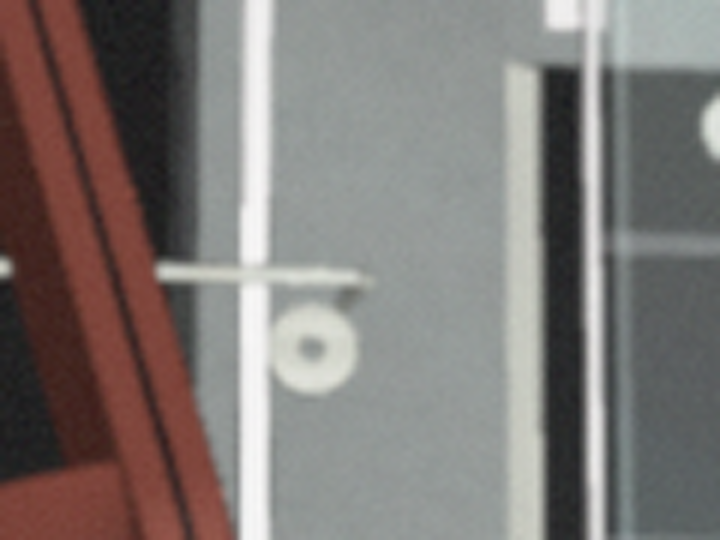

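View pics/w13.png

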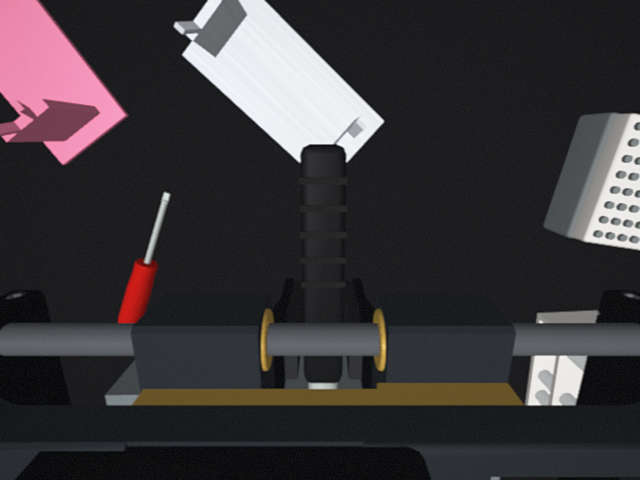

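```bash
python3 -m inch '[0,0,0,10,-3,0,0, 0,0,-8,35,-12,0,0, 0,0,-16,65,-23,0,0, 0,0,-24,95,-34,0,0, 0,0,-32,125,-45,5,0, 0,0,-40,135,-48,15,0, 0,0,-47.7,135,-48,25,0, 0,0,-47.7,135,-48,25,0, 0,0,-47.7,135,-48,25,0, 0,0,-47.7,135,-48,25,0]'| grep -E "time|pos|force"; python3 -m inch '[0,0,0,0,0,0,0, 0,0,0,0,0,0,0, 0,0,0,0,0,0,0]'| grep -E "time|pos|force"; python3 - <<'E'
from h import *
s=read_state();im=snapshot("wrist");cv2.imwrite("pics/w14.png",im)
goto([.5268,.3671,.0605],136.6,s)
E
```

```text
time: 25.4
ee_pos: [0.5267, 0.3668, 0.1795]
ft_force: [0.4, -0.2, -2.1]
time: 25.7
ee_pos: [0.5268, 0.3667, 0.1797]
ft_force: [0.5, 0.1, -2.4]
turn [ 0.04  0.01 -0.03] shift [  0.3   0.2 119.2]
```

View pics/w14.png

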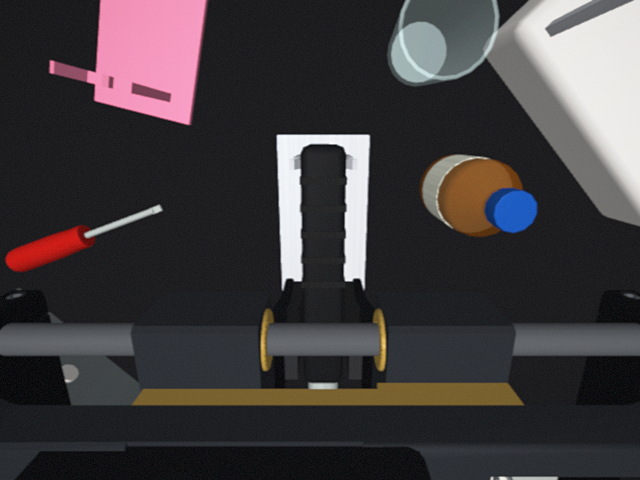

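Matches the lift-off view (w3): handle end at (323,144), rest at the same place. Descend.

```bash
python3 -m inch '[0,0,0,0,0,30,0, 0,0,0,0,0,60,0, 0,0,0,0,0,85,0, 0,0,0,0,0,100,0, 0,0,0,0,0,106,0, 0,0,0,0,0,110,0, 0,0,0,0,0,113,0, 0,0,0,0,0,113,0, 0,0,0,0,0,113,0, 0,0,0,0,0,113,0]'| grep -E "time|pos|force"; python3 - <<'E'
from h import *
s=read_state();print(s["moment"]);goto([.5268,.3671,.0605],136.6,s)
E
```

```text
time: 26.75
ee_pos: [0.527, 0.3671, 0.0671]
ft_force: [-0.1, -0.5, -2.6]
[ 0.03860335 -0.11649077  0.03051045]
turn [0.08 0.03 0.03] shift [ 0.2 -0.2  6.6]
```

```bash
python3 -m inch '[0,0,0,0,0,1.5,0, 0,0,0,0,0,3,0, 0,0,0,0,0,4.5,0, 0,0,0,0,0,5.5,0, 0,0,0,0,0,5.5,0, 0,0,0,0,0,5.5,0, 0,0,0,0,0,5.5,0]'| grep -E "time|pos|force"; python3 - <<'E'
from h import *
s=read_state();print(s["moment"]);goto([.5268,.3671,.0605],136.6,s)
E
```

```text
time: 27.45
ee_pos: [0.5265, 0.3668, 0.0608]
ft_force: [-0.5, -0.2, -1.0]
[ 0.07300375 -0.08614212 -0.04919328]
turn [ 0.   -0.    0.03] shift [-0.   0.4  0.3]
```

```bash
python3 -m inch '[0,0,0,0,0,0,15, 0,0,0,0,0,0,30, 0,0,0,0,0,0,60, 0,0,0,0,0,0,100, 0,0,0,0,0,0,100, 0,0,0,0,0,0,100, 0,0,0,0,0,0,100, 0,0,0,0,0,0,100]'| grep -E "time|pos|force|width"; python3 - <<'E'
from h import *
s=read_state();im=snapshot("wrist");cv2.imwrite("pics/w15.png",im)
E
```

```text
time: 28.25
ee_pos: [0.5265, 0.3668, 0.0608]
ft_force: [0.3, -1.1, -0.4]
width: 0.0662
```

View pics/w15.png

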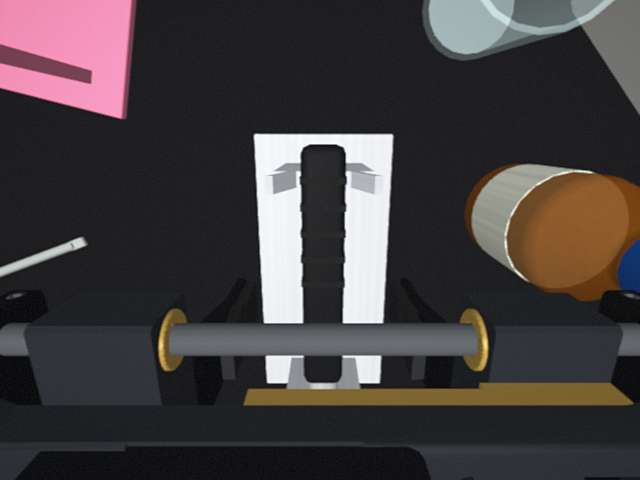

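Handle lies centred in the rear notch. Retreat straight up and clear the view.

```bash
python3 -m inch '[0,0,0,0,0,0,100, 0,0,0,0,0,0,100, 0,0,0,0,0,-5,100, 0,0,0,0,0,-20,100, 0,0,0,0,0,-50,100, 0,0,0,0,0,-100,100, 0,0,0,0,0,-150,100, 0,0,0,0,0,-190,100, 0,0,0,0,0,-190,100, 0,0,0,0,0,-190,100]'| grep -E "time|pos|force|width"; python3 - <<'E'
from h import *
s=read_state();im=snapshot("wrist");cv2.imwrite("pics/w16.png",im)
im=snapshot("side");cv2.imwrite("pics/s16.png",im)
im=snapshot("top");cv2.imwrite("pics/t16.png",im)
# handle/hook geometry check
print(s["ee_pos"])
gripp=np.array([.5275,.367,.08]);d=np.array([np.cos(np.radians(-43.4)),np.sin(np.radians(-43.4)),0])
for a,z in ((-.075,.011),(.045,.011),(.205,0)): print(wproj(s,gripp+a*d+[0,0,z]))
E
```

```text
time: 29.3
ee_pos: [0.5274, 0.3673, 0.2538]
ft_force: [0.3, 0.5, -1.8]
width: 0.0873
[0.52736503 0.36730436 0.25379956]
[321.1202035  141.48705704]
[321.3505728  261.59253041]
[321.59002259 384.61035862]
```

View pics/w16.png

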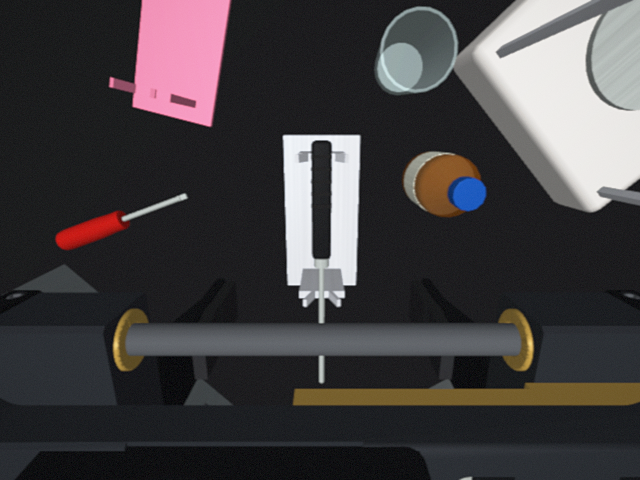

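View pics/s16.png

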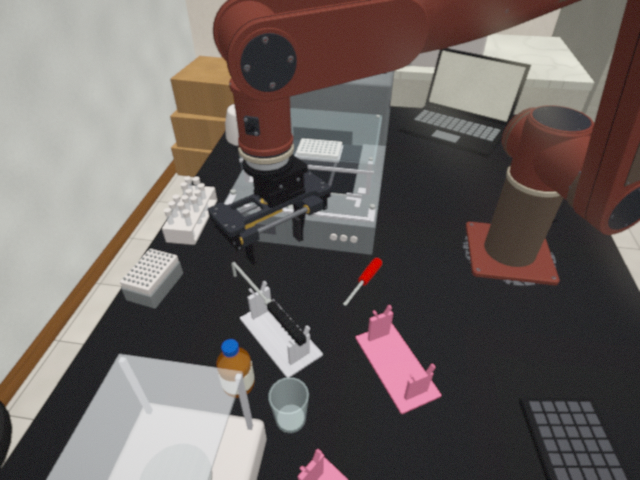

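View pics/t16.png

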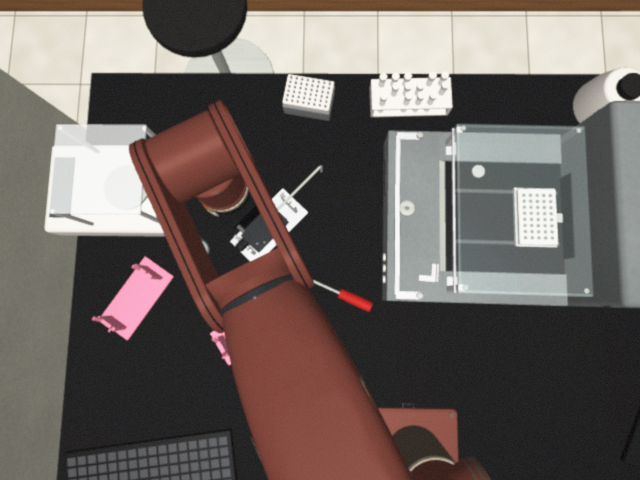

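```bash
python3 - <<'E'
from h import *
g=cv2.cvtColor(cv2.imread("pics/t16.png"),cv2.COLOR_BGR2GRAY)
a=cv2.cvtColor(cv2.imread("pics/top0.png"),cv2.COLOR_BGR2GRAY)
X=onz("top",407.3,207.8,.106);print(X,"y_m",X[1]+.069-.0195*.01)
for b in ((210,162,330,180),(300,270,380,315),(460,160,560,250),(415,255,445,290)):
    x0,y0,x1,y1=b;print(np.abs(g[y0:y1,x0:x1].astype(int)-a[y0:y1,x0:x1]).max())
E
python3 -m inch '[0,0,0,0,0,0,100, 0,0,0,0,0,0,100]'
python3 -c "
from workcell import *
print(close_job())"
```

```text
[0.56788218 0.02119576 0.106     ] y_m 0.09000075745548577
72
140
130
15
time: 29.65
ee_pos: [0.5259, 0.3665, 0.2492]
eef_rot: [-0.001, 0.37, 0.929, -0.001]
ft_force: [0.0, 0.3, 0.1]
width: 0.087
the job is handed in; nothing more can be done
None
```

I drew the washer out with the hooked rod and seated it against the stop bar. The rod went back on its white rest, and I handed the job in at about 29.7 s. No verdict came back.

**What I did:**
- I gripped the rod at its handle and took it in under the guard.
- I lowered the hook into the washer's hole. It met the well floor with 1–3 N.
- I pulled the washer up the bevel and along the deck to the bar. The wrist force at the bar read 6 to 6.7 N.
- I backed off, lifted the hook straight out and laid the rod back on the rest.

**Last checks:**
- **Washer:** it lies flat beside the bar, with its centre about 90 mm out from the mouth (55–98 mm allowed).
- **Rod:** in the wrist view the handle ends and hook were within a pixel or two of where the home position puts them. The hook hangs down as before, and the gripper is open and well above.
- **Bystanders:** by eye, none of those in view had moved. Pixel comparison of start and end agreed only for the bracket. The other boxes, around the driver, the plate and blank, and the rod, differed (peaks 72 to 140). The arm, the cleared washer spot and the rod itself account for at least part of that, and I did not look further.

**What disagreed:**
- The top camera read 1 to 5 mm off the arm's own position, so I corrected for that before lowering the hook.
- The floor contact came about 2 mm lower than I had calculated.
- At the moment the hook went in, the arm blocked both fixed cameras. I only knew it was in the hole from the depth it reached, and from seeing the washer follow the pull.

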